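Snap the tuning tools into their kit case and latch the lid

ROBOT

A 6-joint arm with a two-finger parallel gripper is mounted at the origin on the work surface. World frame = base frame: x ahead of the robot, y to its left, z up, the work surface at z = 0. Lengths are in m, angles in rad, forces in N, time in s.
With the tool pointing down it reaches from about 0.35 to 0.975 m from the base axis. Payload 4.9 kg.
Tool frame: the origin (TCP) lies on the centre line of the jaws, within the pads' length; the fingertips stand 11 mm ahead of it and the grasp point (between the pads) lies 8 mm behind it; z points along the fingers, y is the direction in which the jaws open and shut (so a half turn about z gives the same grasp; the last joint's range is limited). The gripper opens to 85 mm and grips with 20 to 120 N. Pads are 22 mm wide; open, the fingers measure 114 mm over their backs; the gripper's body (76 mm by 85 mm) begins 54 mm behind the grasp point. The pads swing forward as they close: fully open they stand 13 mm farther back than shut.
Start: joints at [1.134, 0.053, 1.613, -0, 1.476, -0.119], TCP at [0.195, 0.594, 0.242] pointing down, gripper open.
Joint ranges: [-3.01, 3.01], [-1.01, 2.22], [0.06, 2.58], [-1.02, 4.17], [0.09, 2.62], [-3.14, 3.14]. Speed limits (rad/s): [2.57, 2.57, 3.14, 3.14, 3.14, 3.14].

INTERFACE

Orientations are given as a rotation vector (axis times angle).
In Python, from station import ctrl gives the robot as it stands.
- The arm moves only by the tool send_rows, never from a script. Its argument "series" is a list of rows, each an object of numbers: "tx", "ty", "tz": the shift along the tool's x, y, z in cm; "wx", "wy", "wz": the turn, a rotation vector about the tool's x, y, z in rad; "jaw": the closure, from 0 (fully open) to 1 (shut). In form: [{"tx": .., "ty": .., "tz": .., "wx": .., "wy": .., "wz": .., "jaw": ..}, ...]. A call has 1 to 5 rows; each row shifts and turns the pose as measured when the row begins, along the tool's axes as they then stand; what a row does not reach is not made up. A row lasts 1/8 s, in which the tool goes at most 62.5 mm and 10.7 degrees, less where a joint would pass 70% of its speed; a pose out of reach is approached as far as the arm can. A call is refused whole if a number of a shift passes 6.25 or a number of a turn 0.188, either way. A call with a gripper value outside its range is refused whole. The fingers move at their own pace and stop on an object; "squeeze" is the grip in N (left out, the last holds). Time passes only in rows, so rows that do not move let the fingers close. It gives the time, the measured TCP pose, the force and the opening at its end, in the units of the state.
- ctrl.get_obs(): the state, without advancing time (a new reading comes with each control period).
- ctrl.get_image(name): name is "side" or "top" or "wrist"; returns the picture (420x560x3 uint8, red, green, blue); there is no depth.
- ctrl.camera_info(name): a dict with "mtx" (3x3 intrinsics, pixels), "k1" (the pictures are not rectified: a ray, as slopes to the right and down, at radius r is drawn at 1 + k1 r^2 times it, then the intrinsics apply), "R" (3x3) and "t" (3): a world point X has camera coordinates R X + t. Camera axes: x right, y down, z forward; pixel columns grow to the right and rows downward; lengths in m; the calibration is good to about 2 mm. A picture is of the moment at which its call begins: read the wrist's pose just before it. camera_info takes no time and is no camera call; for the wrist camera it gives the pose at the moment of the call.
- ctrl.finish_job(): hands the job in, once; it reports no verdict.
The state is a dict: "t": time; "q": joint angles; "dq": joint speeds; "effort": joint torques, N m; "tool_pos": TCP position; "tool_rot": TCP orientation; "contact_force": force on the tool from outside, world axes, zero at the start; "wrist_torque": the same for the moment, N m; "opening": finger opening in m.
Only numpy, scipy, OpenCV 4.12 (cv2) and the standard library are available. Lean on these libraries where they do the work, as an engineer would, in place of code of your own. Each camera call takes 0.05 s, during which the arm holds its last target.

TASK

Pack away the tuning kit: first press the steel bearing-cleaner tube with blue caps down into the blue spring clips of the open case until it snaps fully home, then press the bearing remover with the orange button into the orange clips in the same way. Last, swing the blue lid over and press its front edge down until the catch snaps and the lid is fully shut. Leave the yo-yo half, the tweezers and the spacer cup where they are.

Things in the scene. Friction and masses are not known exactly. Their poses are not given: they have to be found in the camera images.
- tube_mid (a point): Centre of the bearing-cleaner tube: loose steel cylinder, 30 mm diameter, with a blue eight-sided cap (36 mm across flats, 20 mm long) at each end; 150 mm long in all, about 0.13 kg. It lies on the table on its caps, centre 18 mm up. x runs along it, bare steel from -55 to +55 mm. It may have any roll about x; both ends are alike.
- remover_mid (a point): On the axis of the bearing remover, a loose bright-metal cylinder, 26 mm diameter, 0.14 kg, lying on its end collars, axis 16 mm up. Along x: dark eight-sided foot (32 mm across flats) from -66 to -50 mm, bare cylinder -50 to +50, dark eight-sided collar (32 mm) +50 to +60, orange button (16 mm diameter) +60 to +76. It may lie in its clips either way round.
- case: Grey kit case, fixed, 200 mm long (x) by 176 mm wide (y); origin at the centre of its underside, z up. Floor 8 mm thick, rim 20 mm high. Two rows of spring clips along x: blue at y = +40 mm (tube), orange at y = -40 mm (remover). Lid hinge along its +y side; a steel spring catch, 50 mm high, at the middle of its -y side. Sprung jaws have slippery rounded beads and hold a tool on white rests.
- tube_seat (a point): Where the tube's centre sits when home: in the case at x 0, y +40 mm, 45 mm above the table; axes as the case's, tube along x. Blue clips at x = -40 and +40 mm, 12 mm long, tops 60 mm above the table; between them only the 8 mm floor. The tube meets them with its centre 22 mm above this point; pushing takes about 10 to 15 N, gone some 7 mm above it. Up to 9 mm off along x is all right.
- remover_seat (a point): Where point remover_mid sits when home: in the case at x 0, y -40 mm, 45 mm above the table; axes as the case's, remover along x. Orange clips at x = -36 and +36 mm, 12 mm long, tops 59 mm above the table; between them only the 8 mm floor. First touch 20 mm above this point; about 10 to 15 N, gone some 7 mm above it. Up to 8 mm off along x is all right.
- lid (a joint): Lid angle, rad: 0 fully shut, about 1.85 to 2.0 (open, leaning back past upright) at the start, limit 2.1. Friction hinge: it stays about where it is left; 1 to 2 N at the front edge move it. It meets the catch about 0.09 rad before shut; pressing past takes 5 to 7 N at the front edge, then it snaps to 0. A tool still lying on top of its clips blocks it.
- lid_hinge (a point): Middle of the lid's hinge line, which runs along the case's x: in the case at y = +85 mm, 30 mm above the table. Does not turn with the lid.
- lid_press (a point): Middle of the white strip on the lid's outer face near its front edge; turns with the lid. Shut, it is 155 mm from the hinge line towards the case's -y and 44 mm above it. The lid is a stiff blue shell, 204 mm (x) by 172 mm from hinge to front edge, 44 mm deep; shut, its top is 74 mm above the table. Open, its outer face looks to the case's +y.
- yoyo: Purple plastic yo-yo half, loose, 58 mm diameter, 20 mm high; origin under its centre. Leave alone.
- tweezers: Chrome tweezers, loose, about 120 mm long along x, 25 mm wide, 6 mm high; origin at the underside, near the middle. Leave alone.
- cup: White nylon spacer cup, loose, 48 mm diameter, 38 mm high; origin under its centre. Leave alone.
There are look-alikes about, which are no part of the job. What is shaped like the part that bears remover_mid but green or red is not meant. Leave any purple or red look-alike of the part that bears tube_mid alone.

How it is judged:
On the way, in this order (a step that is already met when the one before it is completed fails the run):
1. the tube is snapped home in the blue clips (x of tube_mid in the frame of tube_seat between -0.015 and 0.015 m and y of tube_mid in the frame of tube_seat between -0.005 and 0.005 m and z of tube_mid in the frame of tube_seat between -0.005 and 0.005 m and angle between the x axis of tube_mid and the x axis of tube_seat, either way round below 0.08 rad), for 0.2 s.
2. the remover is snapped home in the orange clips, the tube still home (all of step 1 and x of remover_mid in the frame of remover_seat between -0.015 and 0.015 m and y of remover_mid in the frame of remover_seat between -0.005 and 0.005 m and z of remover_mid in the frame of remover_seat between -0.005 and 0.005 m and angle between the x axis of remover_mid and the x axis of remover_seat, either way round below 0.08 rad), for 0.2 s.
3. the lid is shut past its catch (value of joint lid below 0.03 rad), for 0.2 s.
At the end, for the whole second after the job is handed in: Tube and remover lie still and fully home in their own clips (centre within 5 mm across and in height and 15 mm along of the seat point, axis within 0.08 rad), and the lid is shut past its catch (within 0.03 rad) (all of step 2 and value of joint lid below 0.03 rad); the robot touches nothing.
It fails at once if the yo-yo half is moved more than 30 mm (distance of yoyo from where it was at the start of the episode above 0.03 m).
It fails at once if the tweezers is moved more than 30 mm (distance of tweezers from where it was at the start of the episode above 0.03 m).
It fails at once if the spacer cup is moved more than 30 mm (distance of cup from where it was at the start of the episode above 0.03 m).
It also fails if it takes over 66 s, if anything falls off the work surface, if the arm or the gripper's body presses on something with over 40 N, if the wrist force passes 120 N, or if a joint passes its speed limit or range.

## Working session

There is one attempt and no reset: what is moved stays moved. The work goes in short steps, Python scripts to look and compute and a tool call to move; the robot and the scene stay as the last step left them, time stands still between calls to the robot, and variables do not carry over. Pictures are saved under pics/ and viewed, and the job is handed in when it is done.

Besides the shell and the picture viewer there is one more tool, called after "Call:" as name(argument=value, ...) on one line, values as JSON. send_rows: Moves the arm, as the interface text tells. Its arguments: {"type":"object","properties":{"series":{"type":"array"},"squeeze":{"type":"number"}},"required":["series"]}

```bash
ls; mkdir -p pics
python3 - <<'E'
from station import ctrl
import cv2
print(ctrl.get_obs())
for n in ["side","top","wrist"]:
    i=ctrl.camera_info(n); print(n,i)
    cv2.imwrite(f"pics/{n}0.png",ctrl.get_image(n)[:,:,::-1])
E
```

```text
pics
{'t': 0.0, 'q': array([ 1.13399264e+00,  5.33729932e-02,  1.61428290e+00,  2.76678084e-05,
        1.47599063e+00, -1.18958841e-01]), 'dq': array([-0.00105005,  0.00072326,  0.00145322,  0.00088341,  0.00094783,
       -0.00102705]), 'effort': array([-1.23474110e-03, -3.93686700e+01, -3.70175564e+01, -1.57153727e-04,
        6.88363143e-03,  3.21727924e-06]), 'tool_pos': array([0.19504071, 0.59316429, 0.24105962]), 'tool_rot': array([-4.97081063e-01, -3.10141890e+00,  3.08999633e-03]), 'contact_force': array([-0.56145731, -0.14155517, -0.49027787]), 'wrist_torque': array([ 0.00668455,  0.00053488, -0.01555085]), 'opening': 0.08560156057259884}
side {'mtx': array([[392.09705984,   0.        , 277.92418576],
       [  0.        , 392.09705984, 206.39833663],
       [  0.        ,   0.        ,   1.        ]]), 'k1': -0.040159625332404296, 'R': array([[ 0.84636849, -0.53253398,  0.0082427 ],
       [-0.24761644, -0.40715031, -0.87915569],
       [ 0.47153629,  0.74204864, -0.47646336]]), 't': array([-0.50268731,  0.16645907,  0.80840534])}
top {'mtx': array([[430.58856025,   0.        , 282.75590553],
       [  0.        , 430.58856025, 208.09718502],
       [  0.        ,   0.        ,   1.        ]]), 'k1': 0.010348832345287926, 'R': array([[ 0.08209389, -0.99661443,  0.00450331],
       [-0.9712682 , -0.08101719, -0.22377287],
       [ 0.22338011,  0.01399647, -0.97463092]]), 't': array([-0.14997903,  0.50809242,  0.80027473])}
wrist {'mtx': array([[293.91474877,   0.        , 277.94540169],
       [  0.        , 293.91474877, 207.18989796],
       [  0.        ,   0.        ,   1.        ]]), 'k1': -0.015594399851439778, 'R': array([[ 0.31077766,  0.95048055, -0.00199485],
       [ 0.90356566, -0.29478539,  0.31091906],
       [ 0.29493446, -0.09842918, -0.9504343 ]]), 't': array([-0.62427664, -0.04139694,  0.38030402])}
```

View pics/top0.png

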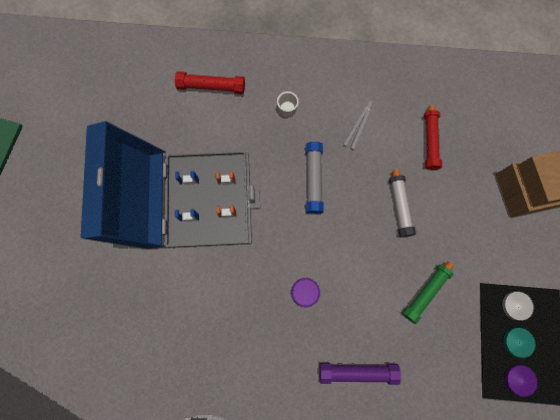

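View pics/side0.png

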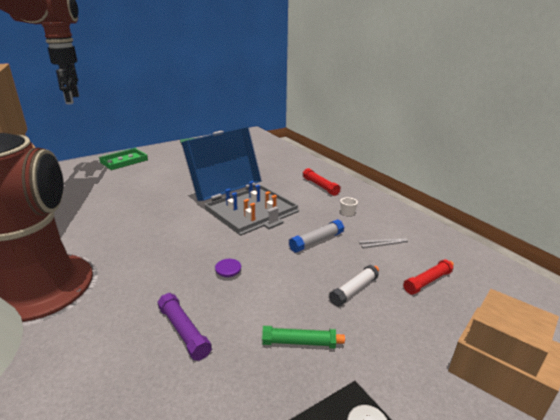

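View pics/wrist0.png

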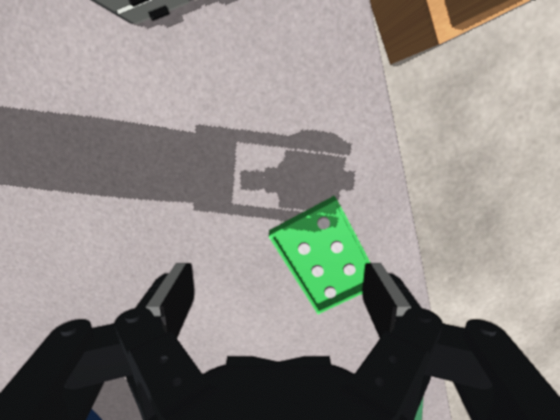

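Candidates (top view):
- **Tube-like:** steel with blue caps (314,178), red (210,83), purple (360,373). The steel one with blue caps is meant.
- **Remover-like:** bright metal with orange button (402,203), red (433,137), green (430,292). The bright-metal one is meant.

I'll confirm both in enlarged crops.

```bash
cat > h.py <<'E'
import numpy as np, cv2
from station import ctrl
from scipy.spatial.transform import Rotation as Ro
def px2w(info,uv,z):
    p=cv2.undistortPoints(np.array(uv,float).reshape(-1,1,2),info["mtx"],np.array([info["k1"],0,0,0.]))[:,0]
    R,t=np.array(info["R"]),np.array(info["t"]); C=-R.T@t
    d=np.c_[p,np.ones(len(p))]@R
    return C+d*((np.reshape(z,(-1,1))*np.ones((len(p),1))-C[2])/d[:,2:])
def w2px(info,X):
    R=np.array(info["R"]);
    return cv2.projectPoints(np.array(X,float).reshape(-1,1,3),cv2.Rodrigues(R)[0],np.array(info["t"]),info["mtx"],np.array([info["k1"],0,0,0.]))[0][:,0]
E
python3 - <<'E'
import cv2
im=cv2.imread("pics/top0.png")
a=im[130:250,70:270]; cv2.imwrite("pics/caseC.png",cv2.resize(a,None,fx=4,fy=4,interpolation=cv2.INTER_CUBIC))
a=im[130:250,290:450]; cv2.imwrite("pics/toolC.png",cv2.resize(a,None,fx=5,fy=5,interpolation=cv2.INTER_CUBIC))
im=cv2.imread("pics/side0.png")
a=im[120:240,170:320]; cv2.imwrite("pics/caseS.png",cv2.resize(a,None,fx=5,fy=5,interpolation=cv2.INTER_CUBIC))
E
```

```text
(no output)
```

View pics/caseC.png

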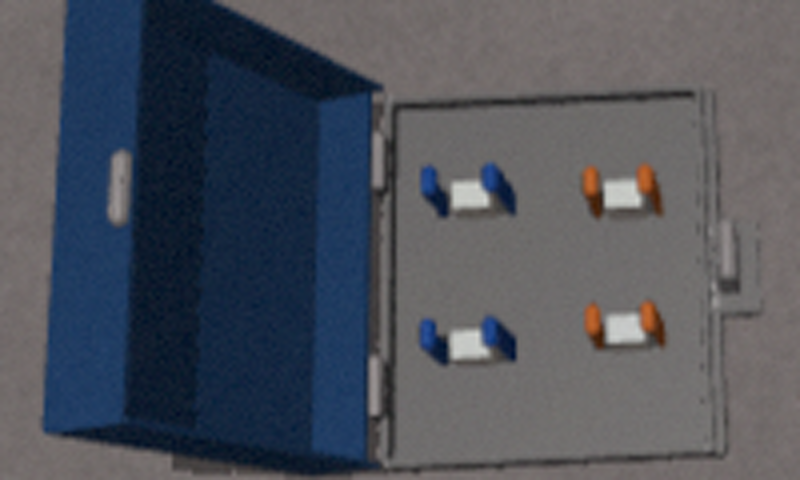

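View pics/toolC.png

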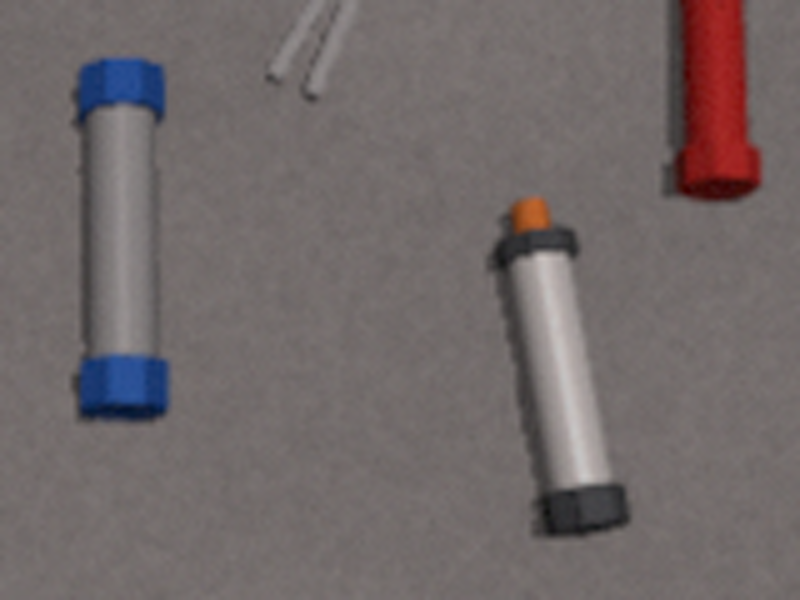

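View pics/caseS.png

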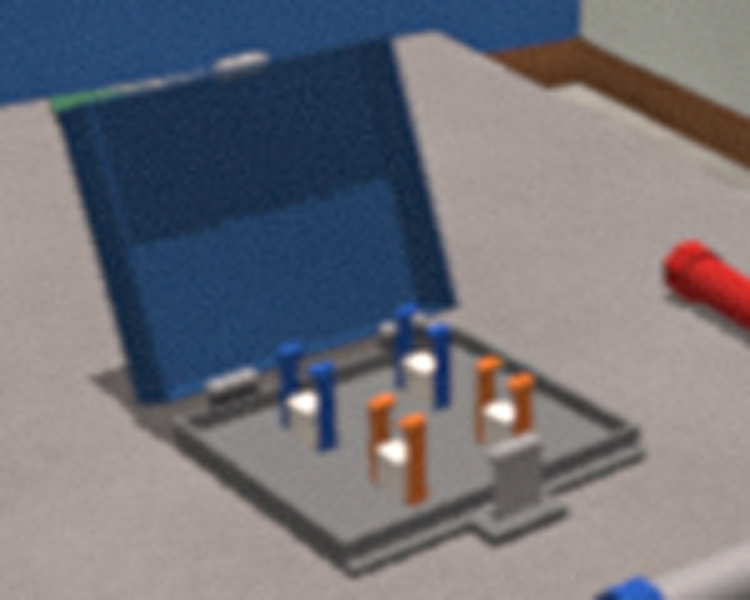

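The crops confirm it. The tube has blue caps and bare steel; the remover has an orange button, dark collar and foot. The case's clips and catch are clear: blue row on the hinge (left) side, catch on the right at about (252,193). Next I'll measure positions.

Run:
```python
from h import *
from scipy.optimize import least_squares
I=ctrl.camera_info("top"); S=ctrl.camera_info("side")
f=lambda c,s,o: (np.array(c,float)+.5)/s-.5+np.array(o)
b=f([(428,172),(490,170),(428,326),(490,325)],4,(70,130)); o=f([(591,172),(645,170),(593,308),(648,307)],4,(70,130))
B=px2w(I,b,.058);O=px2w(I,o,.057); print("blue",B,"\nor",O)
bs=f([(288,350),(321,370),(404,313),(439,330)],5,(170,120)); os=f([(381,402),(412,421),(487,364),(519,382)],5,(170,120))
print("side blue",px2w(S,bs,.058),"\nor",px2w(S,os,.057))
for P in (B,O): print("mids",(P[0]+P[1])/2,(P[2]+P[3])/2)
t=f([(122,62),(123,416)],5,(290,130))
T=px2w(I,f([(122,104),(122,356),(86,230),(158,230)],5,(290,130)),[.036,.036,.018,.018]);print("tube",T)
T=px2w(I,f([(537,250),(575,488)],5,(290,130)),.03);print("rem",T)
T=px2w(I,f([(82,100),(80,400),(165,100),(168,400)],5,(290,130)),.018);print("tube cap sides",T)
T=px2w(I,f([(511,262),(548,488),(570,258),(608,485)],5,(290,130)),.016);print("rem sides",T)
C=px2w(I,f([(393,98),(388,465),(712,92),(722,455)],4,(70,130)),.02);print("rim",C)
```

```text
blue [[0.57438201 0.11299978 0.058     ]
 [0.57806726 0.08188289 0.058     ]
 [0.4950548  0.10206283 0.058     ]
 [0.49811199 0.07150899 0.058     ]] 
or [[ 0.58160662  0.03095967  0.057     ]
 [ 0.58495872  0.00376903  0.057     ]
 [ 0.5111996   0.02175373  0.057     ]
 [ 0.51398799 -0.00550288  0.057     ]]
side blue [[0.49010454 0.09989314 0.058     ]
 [0.4946358  0.06817259 0.058     ]
 [0.56837086 0.10925574 0.058     ]
 [0.57437111 0.07895488 0.058     ]] 
or [[ 0.50563406  0.01971408  0.057     ]
 [ 0.50931674 -0.00745382  0.057     ]
 [ 0.57649869  0.02941293  0.057     ]
 [ 0.58008778  0.0017586   0.057     ]]
mids [0.57622464 0.09744134 0.058     ] [0.4965834  0.08678591 0.058     ]
mids [0.58328267 0.01736435 0.057     ] [0.51259379 0.00812543 0.057     ]
tube [[ 0.65376314 -0.16263634  0.036     ]
 [ 0.54442883 -0.16986914  0.036     ]
 [ 0.60276941 -0.15203197  0.018     ]
 [ 0.60532175 -0.18253995  0.018     ]]
rem [[ 0.60598546 -0.34028693  0.03      ]
 [ 0.50595954 -0.35805376  0.03      ]]
tube cap sides [[ 0.66099387 -0.14623207  0.018     ]
 [ 0.52865043 -0.15469792  0.018     ]
 [ 0.66398504 -0.18189913  0.018     ]
 [ 0.5317042  -0.19131273  0.018     ]]
rem sides [[ 0.60426898 -0.33298423  0.016     ]
 [ 0.50792681 -0.3507663   0.016     ]
 [ 0.6081214  -0.357914    0.016     ]
 [ 0.51126139 -0.37552596  0.016     ]]
rim [[ 0.6251274   0.14783061  0.02      ]
 [ 0.42902738  0.12243791  0.02      ]
 [ 0.64287468 -0.02181073  0.02      ]
 [ 0.44815717 -0.04655779  0.02      ]]
```

```bash
cat >> h.py <<'E'
def Rdown(yaw,tilt=0): # tool y at heading yaw (rad), z down; tilt about world case axis optional
    y=np.array([np.cos(yaw),np.sin(yaw),0]); z=np.array([0,0,-1.]); x=np.cross(y,z)
    return np.c_[x,y,z]
def plan(goals,jaw,step=4.5,o=None):
    """goals: list of (pos, R); prints rows through them"""
    o=o or ctrl.get_obs(); p=np.array(o["tool_pos"]);R=Ro.from_rotvec(o["tool_rot"]).as_matrix()
    for g,G in goals:
        g=np.array(g); d=g-p; w=Ro.from_matrix(G@R.T).as_rotvec()
        n=max(1,int(np.ceil(max(np.linalg.norm(d)*100/step,np.linalg.norm(w)/.17))))
        for k in range(n):
            R1=Ro.from_rotvec(w/n).as_matrix()@R
            t=R.T@(d/n)*100; r=Ro.from_matrix(R.T@R1).as_rotvec()
            print('{"tx":%.2f,"ty":%.2f,"tz":%.2f,"wx":%.3f,"wy":%.3f,"wz":%.3f,"jaw":%g}'%(*t,*r,jaw))
            R=R1
        p=g;print("--")
def st():
    o=ctrl.get_obs(); R=Ro.from_rotvec(o["tool_rot"]).as_matrix()
    print("t %.2f"%o["t"],"pos",o["tool_pos"].round(4),"yaw_y %.3f"%np.arctan2(R[1,1],R[0,1]),"z",R[:,2].round(3),"F",np.round(o["contact_force"],1),"op %.4f"%o["opening"])
E
python3 - <<'E'
from h import *
I=ctrl.camera_info("wrist"); C=-I["R"].T@I["t"]; o=ctrl.get_obs(); R=Ro.from_rotvec(o["tool_rot"]).as_matrix()
print("cam in tool",R.T@(C-o["tool_pos"]), R.T@I["R"].T)
plan([((0.50,0.14,0.32),Rdown(1.702))],0)
E
```

```text
cam in tool [ 0.07997433  0.00018982 -0.13190132] [[ 1.76261027e-03 -9.50370041e-01 -3.11116823e-01]
 [ 9.99998440e-01  1.71209638e-03  4.35471188e-04]
 [ 1.18803216e-04 -3.11117105e-01  9.50371576e-01]]
{"tx":-3.32,"ty":-2.58,"tz":-0.60,"wx":-0.000,"wy":-0.000,"wz":-0.035,"jaw":0}
{"tx":-3.23,"ty":-2.69,"tz":-0.60,"wx":-0.000,"wy":-0.000,"wz":-0.035,"jaw":0}
{"tx":-3.13,"ty":-2.80,"tz":-0.60,"wx":-0.000,"wy":-0.000,"wz":-0.035,"jaw":0}
{"tx":-3.03,"ty":-2.91,"tz":-0.60,"wx":-0.000,"wy":-0.000,"wz":-0.035,"jaw":0}
{"tx":-2.93,"ty":-3.01,"tz":-0.60,"wx":-0.000,"wy":-0.000,"wz":-0.035,"jaw":0}
{"tx":-2.82,"ty":-3.11,"tz":-0.60,"wx":-0.000,"wy":-0.000,"wz":-0.035,"jaw":0}
{"tx":-2.72,"ty":-3.21,"tz":-0.60,"wx":-0.000,"wy":-0.000,"wz":-0.035,"jaw":0}
{"tx":-2.60,"ty":-3.30,"tz":-0.60,"wx":-0.000,"wy":-0.000,"wz":-0.035,"jaw":0}
{"tx":-2.49,"ty":-3.39,"tz":-0.60,"wx":-0.000,"wy":-0.000,"wz":-0.035,"jaw":0}
{"tx":-2.37,"ty":-3.47,"tz":-0.60,"wx":-0.000,"wy":-0.000,"wz":-0.035,"jaw":0}
{"tx":-2.25,"ty":-3.55,"tz":-0.60,"wx":-0.000,"wy":-0.000,"wz":-0.035,"jaw":0}
{"tx":-2.12,"ty":-3.63,"tz":-0.60,"wx":-0.000,"wy":-0.000,"wz":-0.035,"jaw":0}
{"tx":-2.00,"ty":-3.70,"tz":-0.60,"wx":-0.000,"wy":-0.000,"wz":-0.035,"jaw":0}
--
```

Call:
send_rows(series=[{"tx":-4.1,"ty":-3.5,"tz":-2.0,"wz":-0.05,"jaw":0},{"tx":-4.0,"ty":-3.7,"tz":-2.0,"wz":-0.05,"jaw":0},{"tx":-3.8,"ty":-3.9,"tz":-1.5,"wz":-0.05,"jaw":0},{"tx":-3.6,"ty":-4.1,"tz":-1,"wz":-0.05,"jaw":0},{"tx":-3.4,"ty":-4.3,"tz":-0.5,"wz":-0.05,"jaw":0}])

```text
invalid input at $.series[0]: expected keys tx, ty, tz, wx, wy, wz, jaw
```

Run:
```python
from h import *
st();plan([((0.48,0.06,0.32),Rdown(1.702))],0,5.3)
```

```text
t 0.15 pos [0.1951 0.5933 0.2413] yaw_y 1.253 z [-0.001 -0.001 -1.   ] F [0.5 0.1 0.7] op 0.0853
{"tx":-3.64,"ty":-3.48,"tz":-0.65,"wx":-0.000,"wy":-0.000,"wz":-0.037,"jaw":0}
{"tx":-3.51,"ty":-3.61,"tz":-0.65,"wx":-0.000,"wy":-0.000,"wz":-0.037,"jaw":0}
{"tx":-3.37,"ty":-3.74,"tz":-0.65,"wx":-0.000,"wy":-0.000,"wz":-0.037,"jaw":0}
{"tx":-3.23,"ty":-3.87,"tz":-0.65,"wx":-0.000,"wy":-0.000,"wz":-0.037,"jaw":0}
{"tx":-3.08,"ty":-3.98,"tz":-0.65,"wx":-0.000,"wy":-0.000,"wz":-0.037,"jaw":0}
{"tx":-2.93,"ty":-4.10,"tz":-0.65,"wx":-0.000,"wy":-0.000,"wz":-0.037,"jaw":0}
{"tx":-2.78,"ty":-4.20,"tz":-0.65,"wx":-0.000,"wy":-0.000,"wz":-0.037,"jaw":0}
{"tx":-2.62,"ty":-4.30,"tz":-0.65,"wx":-0.000,"wy":-0.000,"wz":-0.037,"jaw":0}
{"tx":-2.46,"ty":-4.40,"tz":-0.65,"wx":-0.000,"wy":-0.000,"wz":-0.037,"jaw":0}
{"tx":-2.29,"ty":-4.49,"tz":-0.65,"wx":-0.000,"wy":-0.000,"wz":-0.037,"jaw":0}
{"tx":-2.12,"ty":-4.57,"tz":-0.65,"wx":-0.000,"wy":-0.000,"wz":-0.037,"jaw":0}
{"tx":-1.95,"ty":-4.65,"tz":-0.66,"wx":-0.000,"wy":-0.000,"wz":-0.037,"jaw":0}
--
```

All keys are needed in every row.

Call:
send_rows(series=[{"tx":-3.6,"ty":-3.5,"tz":-2.0,"wx":0,"wy":0,"wz":-0.04,"jaw":0},{"tx":-3.5,"ty":-3.6,"tz":-2.0,"wx":0,"wy":0,"wz":-0.04,"jaw":0},{"tx":-3.4,"ty":-3.7,"tz":-1.5,"wx":0,"wy":0,"wz":-0.04,"jaw":0},{"tx":-3.2,"ty":-3.9,"tz":-1,"wx":0,"wy":0,"wz":-0.04,"jaw":0},{"tx":-3.1,"ty":-4.0,"tz":-0.5,"wx":0,"wy":0,"wz":-0.04,"jaw":0}])

```text
t: 0.78
tool_pos: [0.3164, 0.3673, 0.3104]
tool_rot: [-0.164, -3.135, 0.011]
contact_force: [0.6, 0.1, 0.2]
opening: 0.0853
```

Call:
send_rows(series=[{"tx":-2.9,"ty":-4.1,"tz":-0.5,"wx":0,"wy":0,"wz":-0.04,"jaw":0},{"tx":-2.8,"ty":-4.2,"tz":-0.3,"wx":0,"wy":0,"wz":-0.04,"jaw":0},{"tx":-2.6,"ty":-4.3,"tz":0,"wx":0,"wy":0,"wz":-0.04,"jaw":0},{"tx":-2.5,"ty":-4.4,"tz":0,"wx":0,"wy":0,"wz":-0.04,"jaw":0},{"tx":-2.3,"ty":-4.5,"tz":0,"wx":0,"wy":0,"wz":-0.04,"jaw":0}])

```text
t: 1.4
tool_pos: [0.4452, 0.1416, 0.3197]
tool_rot: [0.162, -3.137, 0.009]
contact_force: [0.7, 0.4, 0.1]
opening: 0.0853
```

Run:
```python
from h import *
st();plan([((0.48,0.06,0.32),Rdown(1.702))],0,5.3)
```

```text
t 1.40 pos [0.4452 0.1416 0.3197] yaw_y 1.674 z [-0.001 -0.006 -1.   ] F [0.7 0.4 0.1] op 0.0853
{"tx":-1.31,"ty":-4.24,"tz":0.01,"wx":-0.003,"wy":-0.001,"wz":-0.014,"jaw":0}
{"tx":-1.25,"ty":-4.25,"tz":-0.00,"wx":-0.003,"wy":-0.001,"wz":-0.014,"jaw":0}
--
```

Call:
send_rows(series=[{"tx":-1.3,"ty":-4.2,"tz":0,"wx":0,"wy":0,"wz":-0.014,"jaw":0},{"tx":-1.2,"ty":-4.2,"tz":0,"wx":0,"wy":0,"wz":-0.014,"jaw":0},{"tx":0,"ty":0,"tz":0,"wx":0,"wy":0,"wz":0,"jaw":0},{"tx":0,"ty":0,"tz":0,"wx":0,"wy":0,"wz":0,"jaw":0}])

```text
t: 1.9
tool_pos: [0.4802, 0.0556, 0.3186]
tool_rot: [0.198, -3.132, 0.008]
contact_force: [0.3, 0.4, 0.7]
opening: 0.0855
```

```bash
cat >> h.py <<'E'
import pickle
def shot(name):
    st(); i=ctrl.camera_info("wrist"); im=ctrl.get_image("wrist")[:,:,::-1]
    cv2.imwrite(f"pics/{name}.png",im); pickle.dump(i,open(f"pics/{name}.pkl","wb"))
E
python3 - <<'E'
from h import *
shot("w1")
im=cv2.imread("pics/w1.png"); cv2.imwrite("pics/w1c.png",cv2.resize(im[60:360,80:480],None,fx=2,fy=2,interpolation=cv2.INTER_CUBIC))
E
```

```text
t 1.90 pos [0.4802 0.0556 0.3186] yaw_y 1.697 z [-0.003 -0.006 -1.   ] F [0.3 0.4 0.7] op 0.0855
```

View pics/w1c.png

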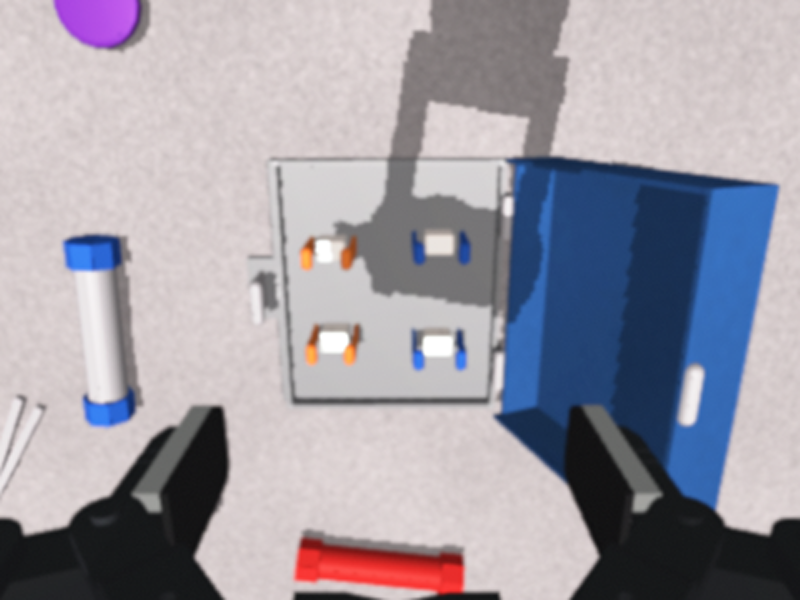

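Run:
```python
from h import *
I=pickle.load(open("pics/w1.pkl","rb"))
f=lambda c: (np.array(c,float)+.5)/2-.5+np.array([80,60])
def show(n,P): print(n,P.round(4).tolist(),"mean",P.mean(0).round(4))
show("blue",px2w(I,f([(419,257),(465,256),(419,362),(461,362)]),.058))
show("or",px2w(I,f([(308,260),(347,260),(312,357),(351,356)]),.057))
show("brest",px2w(I,f([(439,243),(438,345)]),.030))
show("orest",px2w(I,f([(330,250),(334,342)]),.032))
show("rim",px2w(I,f([(272,161),(508,161),(293,403),(494,403)]),.02))
show("tubejoint",px2w(I,f([(98,267),(106,393)]),.03))
show("tubesides",px2w(I,f([(82,330),(122,327)]),.018))
```

```text
blue [[0.4984, 0.0726, 0.058], [0.4936, 0.1038, 0.058], [0.5764, 0.0836, 0.058], [0.5725, 0.114, 0.058]] mean [0.5352 0.0935 0.058 ]
or [[0.5106, -0.0031, 0.057], [0.5072, 0.0236, 0.057], [0.5831, 0.0057, 0.057], [0.5786, 0.0339, 0.057]] mean [0.5449 0.015  0.057 ]
brest [[0.493, 0.0875, 0.03], [0.5728, 0.0988, 0.03]] mean [0.5329 0.0932 0.03  ]
orest [[0.508, 0.0091, 0.032], [0.5799, 0.0189, 0.032]] mean [0.5439 0.014  0.032 ]
rim [[0.451, -0.0396, 0.02], [0.4293, 0.1286, 0.02], [0.6432, -0.0102, 0.02], [0.6217, 0.1532, 0.02]] mean [0.5363 0.058  0.02  ]
tubejoint [[0.5437, -0.1618, 0.03], [0.6486, -0.1584, 0.03]] mean [ 0.5961 -0.1601  0.03  ]
tubesides [[0.6019, -0.182, 0.018], [0.5951, -0.1501, 0.018]] mean [ 0.5985 -0.166   0.018 ]
```

Run:
```python
from h import *
plan([((0.598,-0.166,0.17),Rdown(1.637))],0.0,5.5)
```

```text
{"tx":-1.49,"ty":-3.90,"tz":2.49,"wx":-0.001,"wy":-0.001,"wz":0.010,"jaw":0}
{"tx":-1.53,"ty":-3.89,"tz":2.49,"wx":-0.001,"wy":-0.001,"wz":0.010,"jaw":0}
{"tx":-1.56,"ty":-3.88,"tz":2.49,"wx":-0.001,"wy":-0.001,"wz":0.010,"jaw":0}
{"tx":-1.60,"ty":-3.86,"tz":2.48,"wx":-0.001,"wy":-0.001,"wz":0.010,"jaw":0}
{"tx":-1.64,"ty":-3.85,"tz":2.48,"wx":-0.001,"wy":-0.001,"wz":0.010,"jaw":0}
{"tx":-1.68,"ty":-3.83,"tz":2.48,"wx":-0.001,"wy":-0.001,"wz":0.010,"jaw":0}
--
```

Call:
send_rows(series=[{"tx":-1.5,"ty":-3.9,"tz":1.5,"wx":0,"wy":0,"wz":0.01,"jaw":0},{"tx":-1.5,"ty":-3.9,"tz":2.5,"wx":0,"wy":0,"wz":0.01,"jaw":0},{"tx":-1.6,"ty":-3.9,"tz":2.5,"wx":0,"wy":0,"wz":0.01,"jaw":0},{"tx":-1.6,"ty":-3.9,"tz":3,"wx":0,"wy":0,"wz":0.01,"jaw":0},{"tx":-1.6,"ty":-3.8,"tz":3,"wx":0,"wy":0,"wz":0.01,"jaw":0}])

```text
t: 2.58
tool_pos: [0.5838, -0.1246, 0.1969]
tool_rot: [-0.143, 3.13, -0.009]
contact_force: [0.6, 0.3, 0.3]
opening: 0.0854
```

Call:
send_rows(series=[{"tx":-1.7,"ty":-3.8,"tz":2.5,"wx":0,"wy":0,"wz":0.01,"jaw":0},{"tx":0,"ty":0,"tz":0,"wx":0,"wy":0,"wz":0,"jaw":0},{"tx":0,"ty":0,"tz":0,"wx":0,"wy":0,"wz":0,"jaw":0}])

```text
t: 2.95
tool_pos: [0.6045, -0.1588, 0.1681]
tool_rot: [-0.132, 3.136, -0.004]
contact_force: [-0.4, -0.7, -0.6]
opening: 0.0854
```

Run:
```python
from h import *
shot("w2")
plan([((0.598,-0.166,0.014),Rdown(1.637))],0.0,5.5)
```

```text
t 2.95 pos [ 0.6045 -0.1588  0.1681] yaw_y 1.655 z [ 0.003 -0.002 -1.   ] F [-0.4 -0.7 -0.6] op 0.0854
{"tx":0.25,"ty":-0.21,"tz":5.13,"wx":-0.001,"wy":0.001,"wz":0.006,"jaw":0}
{"tx":0.24,"ty":-0.22,"tz":5.13,"wx":-0.001,"wy":0.001,"wz":0.006,"jaw":0}
{"tx":0.23,"ty":-0.22,"tz":5.13,"wx":-0.001,"wy":0.001,"wz":0.006,"jaw":0}
--
```

View pics/w2.png

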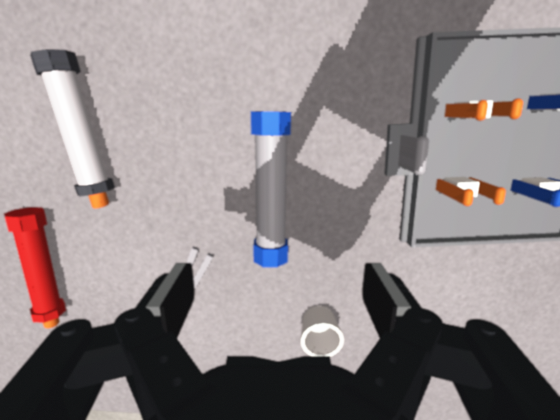

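Run:
```python
from h import *
I=pickle.load(open("pics/w2.pkl","rb"))
J=px2w(I,[(271,135),(271,239)],.030);print(J,J.mean(0),np.arctan2(*(J[1]-J[0])[[1,0]]))
print(px2w(I,[(255,185),(287,185)],.018))
print("tweezers ends",px2w(I,[(194,250),(208,256)],.003),"cup",px2w(I,[(322,341)],.038))
T=ctrl.camera_info("top");print("cup",px2w(T,[(288,100)],.038),"tw",px2w(T,[(347,143),(354,148),(370,103)],.003),"yoyo",px2w(T,[(306,292)],.02))
R=px2w(I,[(95,185),(62,70)],.03);print("rem joints",R,R.mean(0),np.arctan2(*(R[0]-R[1])[[1,0]]))
```

```text
[[ 0.54615206 -0.1701386   0.03      ]
 [ 0.64748537 -0.16219311  0.03      ]] [ 0.59681871 -0.16616586  0.03      ] 0.0782493378526039
[[ 0.59637142 -0.18231782  0.018     ]
 [ 0.59365518 -0.15090391  0.018     ]]
tweezers ends [[ 0.68075848 -0.24679384  0.003     ]
 [ 0.68688591 -0.23105604  0.003     ]] cup [[ 0.7621932 -0.0963249  0.038    ]]
cup [[ 0.76345081 -0.09881595  0.038     ]] tw [[ 0.68958484 -0.2355425   0.003     ]
 [ 0.67921334 -0.25143079  0.003     ]
 [ 0.78942835 -0.2823953   0.003     ]] yoyo [[ 0.36022247 -0.16722917  0.02      ]]
rem joints [[ 0.60630227 -0.33327232  0.03      ]
 [ 0.50716934 -0.35100574  0.03      ]] [ 0.55673581 -0.34213903  0.03      ] 0.17701294903166798
```

Call:
send_rows(series=[{"tx":0.25,"ty":-0.25,"tz":5,"wx":0,"wy":0,"wz":0.006,"jaw":0},{"tx":0.25,"ty":-0.25,"tz":5,"wx":0,"wy":0,"wz":0.006,"jaw":0},{"tx":0,"ty":-0.2,"tz":3,"wx":0,"wy":0,"wz":0,"jaw":0},{"tx":0,"ty":0,"tz":0,"wx":0,"wy":0,"wz":0,"jaw":0}])

```text
t: 3.5
tool_pos: [0.6043, -0.1621, 0.0433]
tool_rot: [-0.124, 3.124, -0.011]
contact_force: [-0.2, 0.0, 0.6]
opening: 0.0859
```

Run:
```python
from h import *
st()
plan([((0.598,-0.1665,0.0155),Rdown(1.643))],0.0,5.5)
```

```text
t 3.50 pos [ 0.6043 -0.1621  0.0433] yaw_y 1.650 z [ 0.015 -0.007 -1.   ] F [-0.2  0.   0.6] op 0.0859
{"tx":0.71,"ty":-0.37,"tz":2.77,"wx":-0.008,"wy":0.015,"wz":0.007,"jaw":0}
--
```

Call:
send_rows(series=[{"tx":0.7,"ty":-0.4,"tz":2.4,"wx":-0.008,"wy":0.015,"wz":0.007,"jaw":0},{"tx":0,"ty":0,"tz":0.2,"wx":0,"wy":0,"wz":0,"jaw":0}])

```text
t: 3.75
tool_pos: [0.5998, -0.1666, 0.0197]
tool_rot: [-0.115, 3.135, -0.003]
contact_force: [-0.1, 0.4, 0.3]
opening: 0.0852
```

Run:
```python
from h import *
st()
plan([((0.598,-0.1665,0.0155),Rdown(1.643))],0.0,5.5)
```

```text
t 3.75 pos [ 0.5998 -0.1666  0.0197] yaw_y 1.644 z [ 0.004 -0.001 -1.   ] F [-0.1  0.4  0.3] op 0.0852
{"tx":0.18,"ty":0.03,"tz":0.42,"wx":-0.002,"wy":0.004,"wz":0.001,"jaw":0}
--
```

Call:
send_rows(series=[{"tx":0.2,"ty":0,"tz":0.4,"wx":0,"wy":0,"wz":0,"jaw":0.3},{"tx":0,"ty":0,"tz":0,"wx":0,"wy":0,"wz":0,"jaw":0.5},{"tx":0,"ty":0,"tz":0,"wx":0,"wy":0,"wz":0,"jaw":1},{"tx":0,"ty":0,"tz":0,"wx":0,"wy":0,"wz":0,"jaw":1},{"tx":0,"ty":0,"tz":0,"wx":0,"wy":0,"wz":0,"jaw":1}], squeeze=70)

```text
t: 4.38
tool_pos: [0.5998, -0.1677, 0.0186]
tool_rot: [-0.115, 3.13, -0.006]
contact_force: [-0.8, 0.5, -1.1]
opening: 0.0278
```

Call:
send_rows(series=[{"tx":0,"ty":0,"tz":0,"wx":0,"wy":0,"wz":0,"jaw":1},{"tx":0,"ty":0,"tz":0,"wx":0,"wy":0,"wz":0,"jaw":1},{"tx":0,"ty":0,"tz":0,"wx":0,"wy":0,"wz":0,"jaw":1}])

```text
t: 4.75
tool_pos: [0.5998, -0.1677, 0.0185]
tool_rot: [-0.115, 3.131, -0.006]
contact_force: [-0.3, 0.2, 0.3]
opening: 0.028
```

Run:
```python
from h import *
st()
```

```text
t 4.75 pos [ 0.5998 -0.1677  0.0185] yaw_y 1.644 z [ 0.009 -0.003 -1.   ] F [-0.3  0.2  0.3] op 0.0280
```

Call:
send_rows(series=[{"tx":0,"ty":0,"tz":-3,"wx":0,"wy":0,"wz":0,"jaw":1},{"tx":0,"ty":0,"tz":-4,"wx":0,"wy":0,"wz":0,"jaw":1},{"tx":0,"ty":0,"tz":-4,"wx":0,"wy":0,"wz":0,"jaw":1},{"tx":0,"ty":0,"tz":-2,"wx":0,"wy":0,"wz":0,"jaw":1}])

```text
t: 5.25
tool_pos: [0.5958, -0.1661, 0.1471]
tool_rot: [-0.115, 3.139, 0.0]
contact_force: [-0.4, -0.2, -1.0]
opening: 0.028
```

Run:
```python
from h import *
st()
plan([((0.535,0.0925,0.13),Rdown(1.706))],1,4.5)
shot("w3")
```

```text
t 5.25 pos [ 0.5958 -0.1661  0.1471] yaw_y 1.644 z [ 0.  0. -1.] F [-0.4 -0.2 -1. ] op 0.0280
{"tx":0.69,"ty":4.37,"tz":0.29,"wx":0.000,"wy":0.000,"wz":-0.010,"jaw":1}
{"tx":0.65,"ty":4.38,"tz":0.29,"wx":0.000,"wy":0.000,"wz":-0.010,"jaw":1}
{"tx":0.60,"ty":4.39,"tz":0.29,"wx":0.000,"wy":0.000,"wz":-0.010,"jaw":1}
{"tx":0.56,"ty":4.39,"tz":0.29,"wx":0.000,"wy":0.000,"wz":-0.010,"jaw":1}
{"tx":0.51,"ty":4.40,"tz":0.29,"wx":0.000,"wy":0.000,"wz":-0.010,"jaw":1}
{"tx":0.47,"ty":4.40,"tz":0.28,"wx":0.000,"wy":0.000,"wz":-0.010,"jaw":1}
--
t 5.25 pos [ 0.5958 -0.1661  0.1471] yaw_y 1.644 z [ 0.  0. -1.] F [-0.4 -0.2 -1. ] op 0.0280
```

View pics/w3.png

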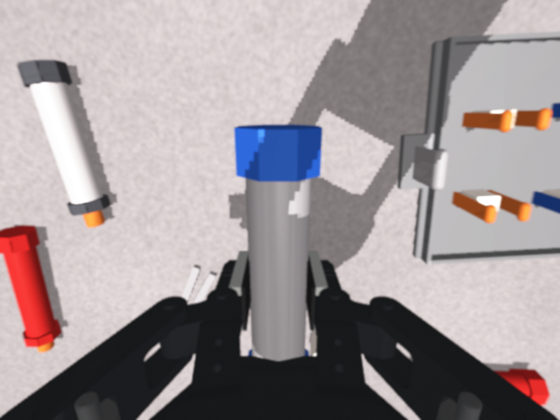

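Call:
send_rows(series=[{"tx":0.6,"ty":4.4,"tz":0,"wx":0,"wy":0,"wz":-0.01,"jaw":1},{"tx":0.6,"ty":4.4,"tz":0,"wx":0,"wy":0,"wz":-0.01,"jaw":1},{"tx":0.6,"ty":4.4,"tz":0,"wx":0,"wy":0,"wz":-0.01,"jaw":1},{"tx":0.6,"ty":4.4,"tz":0.2,"wx":0,"wy":0,"wz":-0.01,"jaw":1},{"tx":0.5,"ty":4.4,"tz":0.3,"wx":0,"wy":0,"wz":-0.01,"jaw":1}])

```text
t: 5.92
tool_pos: [0.5441, 0.0533, 0.1377]
tool_rot: [0.186, -3.133, -0.001]
contact_force: [0.3, 0.9, -1.1]
opening: 0.0276
```

Run:
```python
from h import *
st()
I=pickle.load(open("pics/w3.pkl","rb")); print(px2w(I,[(278,179)],.1465+.015), "expect ~.5958-.055")
plan([((0.535,0.0925,0.11),Rdown(1.706))],1,4.5)
```

```text
t 5.92 pos [0.5441 0.0533 0.1377] yaw_y 1.689 z [-0.004  0.    -1.   ] F [ 0.3  0.9 -1.1] op 0.0276
[[ 0.54234639 -0.16974676  0.1615    ]] expect ~.5958-.055
{"tx":0.22,"ty":2.00,"tz":1.39,"wx":0.000,"wy":-0.002,"wz":-0.008,"jaw":1}
{"tx":0.20,"ty":2.00,"tz":1.39,"wx":0.000,"wy":-0.002,"wz":-0.008,"jaw":1}
--
```

Call:
send_rows(series=[{"tx":0.2,"ty":2,"tz":1.4,"wx":0,"wy":0,"wz":-0.008,"jaw":1},{"tx":0.2,"ty":2,"tz":1.4,"wx":0,"wy":0,"wz":-0.008,"jaw":1},{"tx":0,"ty":0,"tz":1,"wx":0,"wy":0,"wz":0,"jaw":1},{"tx":0,"ty":0,"tz":0,"wx":0,"wy":0,"wz":0,"jaw":1}])

```text
t: 6.42
tool_pos: [0.53, 0.0961, 0.0922]
tool_rot: [0.219, -3.121, -0.001]
contact_force: [0.1, -0.5, -2.1]
opening: 0.0274
```

Run:
```python
from h import *
shot("w4")
cv2.imwrite("pics/s4.png",cv2.resize(ctrl.get_image("side")[120:250,150:330,::-1],None,fx=4.4,fy=4.4,interpolation=cv2.INTER_CUBIC))
plan([((0.535,0.0925,0.085),Rdown(1.706))],1,4.5)
```

```text
t 6.42 pos [0.53   0.0961 0.0922] yaw_y 1.711 z [-0.013 -0.    -1.   ] F [ 0.1 -0.5 -2.1] op 0.0274
{"tx":-0.35,"ty":-0.39,"tz":0.87,"wx":0.001,"wy":-0.010,"wz":0.004,"jaw":1}
--
```

View pics/w4.png

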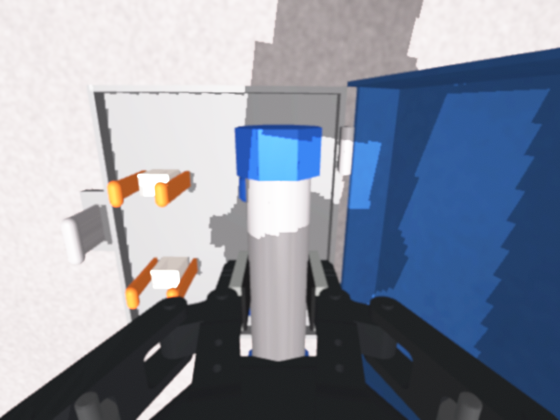

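View pics/s4.png

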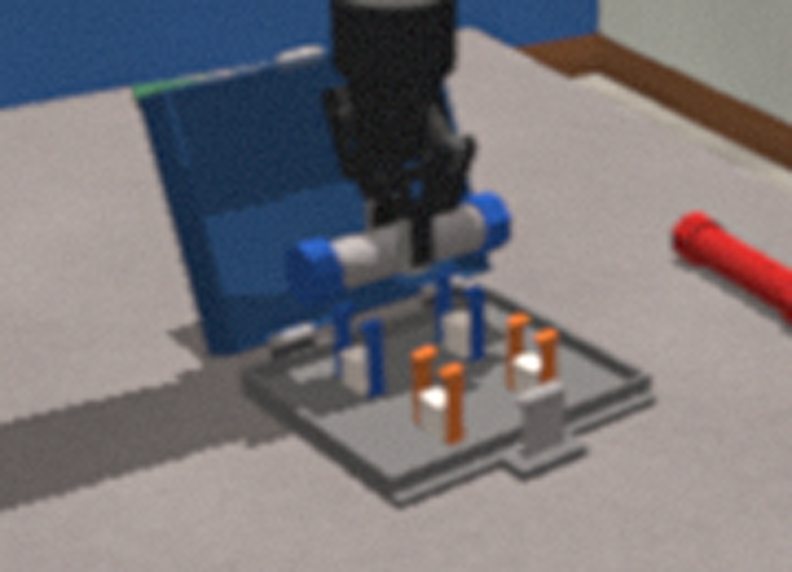

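Run:
```python
from h import *
I=pickle.load(open("pics/w4.pkl","rb"))
P=px2w(I,[(116,199),(163,198),(132,300),(177,294)],.056);print(P,P[:2].mean(0),P[2:].mean(0))
o=np.array([.545,.0135]);u=np.array([np.cos(.135),np.sin(.135)]);print(o-u*.036,o+u*.036)
```

```text
[[ 0.51358874 -0.00405598  0.056     ]
 [ 0.50898384  0.02400452  0.056     ]
 [ 0.58360827  0.00492918  0.056     ]
 [ 0.5745092   0.03485105  0.056     ]] [0.51128629 0.00997427 0.056     ] [0.57905874 0.01989012 0.056     ]
[0.50932755 0.00865475] [0.58067245 0.01834525]
```

Call:
send_rows(series=[{"tx":-0.4,"ty":-0.4,"tz":0.7,"wx":0,"wy":-0.01,"wz":0.004,"jaw":1},{"tx":0,"ty":0,"tz":0,"wx":0,"wy":0,"wz":0,"jaw":1}])

```text
t: 6.78
tool_pos: [0.537, 0.0911, 0.0873]
tool_rot: [-0.209, 3.132, 0.002]
contact_force: [-0.4, 0.3, -0.7]
opening: 0.0277
```

Run:
```python
from h import *
st()
plan([((0.535,0.0925,0.078),Rdown(1.706))],1,4.5)
```

```text
t 6.78 pos [0.537  0.0911 0.0873] yaw_y 1.704 z [ 0.002  0.001 -1.   ] F [-0.4  0.3 -0.7] op 0.0277
{"tx":0.18,"ty":0.16,"tz":0.93,"wx":0.001,"wy":0.002,"wz":-0.002,"jaw":1}
--
```

Call:
send_rows(series=[{"tx":0.1,"ty":0.2,"tz":1,"wx":0,"wy":0,"wz":0,"jaw":1},{"tx":0,"ty":0,"tz":0.7,"wx":0,"wy":0,"wz":0,"jaw":1},{"tx":0,"ty":0,"tz":0,"wx":0,"wy":0,"wz":0,"jaw":1}])

```text
t: 7.15
tool_pos: [0.536, 0.0927, 0.0694]
tool_rot: [-0.207, 3.132, 0.002]
contact_force: [-0.3, 0.3, -0.7]
opening: 0.028
```

Run:
```python
from h import *
st()
plan([((0.535,0.093,0.0455),Rdown(1.706))],1,4.5)
```

```text
t 7.15 pos [0.536  0.0927 0.0694] yaw_y 1.703 z [ 0.003  0.001 -1.   ] F [-0.3  0.3 -0.7] op 0.0280
{"tx":0.10,"ty":0.05,"tz":2.39,"wx":0.001,"wy":0.003,"wz":-0.003,"jaw":1}
--
```

Call:
send_rows(series=[{"tx":0,"ty":0,"tz":0.7,"wx":0,"wy":0,"wz":0,"jaw":1},{"tx":0,"ty":0,"tz":0.7,"wx":0,"wy":0,"wz":0,"jaw":1}])

```text
t: 7.4
tool_pos: [0.5393, 0.0932, 0.0598]
tool_rot: [-0.206, 3.126, 0.002]
contact_force: [-4.4, -0.7, 11.4]
opening: 0.0277
```

Call:
send_rows(series=[{"tx":0.3,"ty":0,"tz":0.9,"wx":0,"wy":0,"wz":0,"jaw":1},{"tx":0,"ty":0,"tz":0.7,"wx":0,"wy":0,"wz":0,"jaw":1}])

```text
t: 7.65
tool_pos: [0.5395, 0.0933, 0.0464]
tool_rot: [-0.206, 3.119, 0.003]
contact_force: [-1.3, 0.5, -3.8]
opening: 0.0276
```

Run:
```python
from h import *
st()
plan([((0.535,0.093,0.0455),Rdown(1.706))],1,4.5)
```

```text
t 7.65 pos [0.5395 0.0933 0.0464] yaw_y 1.702 z [ 0.016  0.003 -1.   ] F [-1.3  0.5 -3.8] op 0.0276
{"tx":0.45,"ty":0.03,"tz":0.08,"wx":0.001,"wy":0.016,"wz":-0.004,"jaw":1}
--
```

Call:
send_rows(series=[{"tx":0,"ty":0,"tz":0.2,"wx":0,"wy":0.01,"wz":0,"jaw":1},{"tx":0,"ty":0,"tz":0,"wx":0,"wy":0,"wz":0,"jaw":1}])

```text
t: 7.9
tool_pos: [0.5397, 0.0933, 0.0454]
tool_rot: [-0.207, 3.131, 0.001]
contact_force: [0.7, 0.2, -0.0]
opening: 0.028
```

Call:
send_rows(series=[{"tx":0,"ty":0,"tz":0,"wx":0,"wy":0,"wz":0,"jaw":0.45},{"tx":0,"ty":0,"tz":0,"wx":0,"wy":0,"wz":0,"jaw":0.45},{"tx":0,"ty":0,"tz":0,"wx":0,"wy":0,"wz":0,"jaw":0.45}])

```text
t: 8.28
tool_pos: [0.5393, 0.0932, 0.0446]
tool_rot: [-0.207, 3.132, 0.001]
contact_force: [0.1, -0.3, -0.3]
opening: 0.0471
```

Run:
```python
from h import *
shot("w5")
cv2.imwrite("pics/s5.png",cv2.resize(ctrl.get_image("side")[120:250,150:330,::-1],None,fx=4.4,fy=4.4,interpolation=cv2.INTER_CUBIC))
```

```text
t 8.28 pos [0.5393 0.0932 0.0446] yaw_y 1.703 z [ 0.003  0.001 -1.   ] F [ 0.1 -0.3 -0.3] op 0.0471
```

View pics/s5.png

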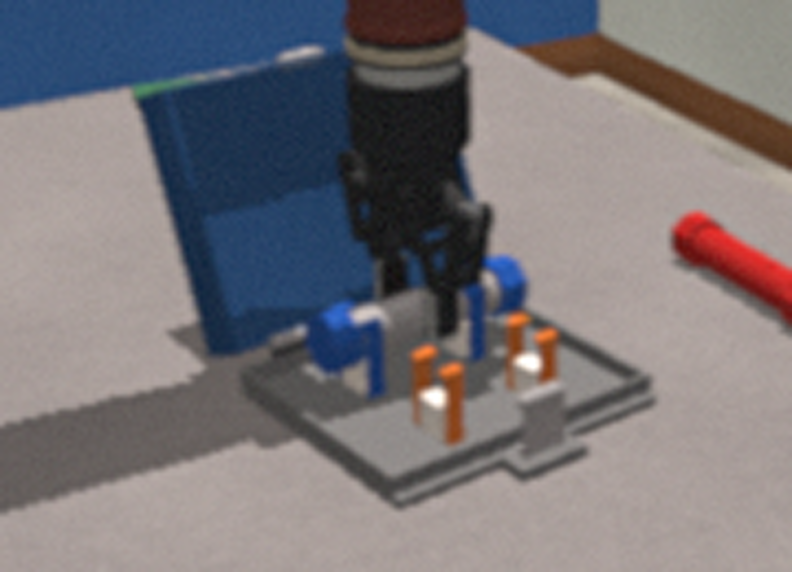

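Call:
send_rows(series=[{"tx":0.1,"ty":0,"tz":-3,"wx":0,"wy":0,"wz":0,"jaw":0.45},{"tx":0,"ty":0,"tz":-5,"wx":0,"wy":0,"wz":0,"jaw":0.45},{"tx":0,"ty":-3,"tz":-5,"wx":0,"wy":0,"wz":0,"jaw":0.2},{"tx":0.5,"ty":-5,"tz":-4,"wx":0,"wy":0,"wz":0,"jaw":0},{"tx":0,"ty":-3,"tz":0,"wx":0,"wy":0,"wz":0,"jaw":0}])

```text
t: 9.0
tool_pos: [0.5468, -0.0168, 0.2179]
tool_rot: [-0.215, 3.133, -0.002]
contact_force: [-0.1, 0.6, 0.2]
opening: 0.0854
```

Run:
```python
from h import *
shot("w6")
```

```text
t 9.00 pos [ 0.5468 -0.0168  0.2179] yaw_y 1.708 z [ 0.001 -0.001 -1.   ] F [-0.1  0.6  0.2] op 0.0854
```

View pics/w6.png

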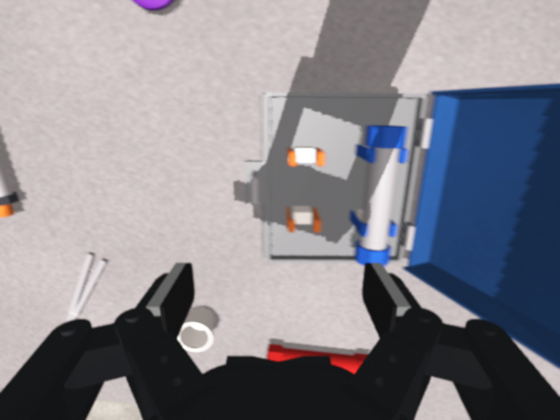

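Run:
```python
from h import *
I=pickle.load(open("pics/w6.pkl","rb"))
J=px2w(I,[(386,150),(374,248)],.058);print(J,J.mean(0),np.arctan2(*(J[1]-J[0])[[1,0]]))
O=px2w(I,[(305,155),(302,217)],.032);print(O,O.mean(0))
c=np.array([.535,.093]);u=np.array([np.cos(.135),np.sin(.135)])
for z in (.045,.067): print(w2px(I,[[*(c+u*(s+.004)),z+.013] for s in (-.055,.055)]))
plan([((0.556,-0.345,0.17),Rdown(1.749))],0,5.5)
```

```text
[[0.48893447 0.08261431 0.058     ]
 [0.59437348 0.0963277  0.058     ]] [0.54165397 0.089471   0.058     ] 0.1293339733273039
[[0.50825878 0.00731216 0.032     ]
 [0.57873314 0.01572141 0.032     ]] [0.54349596 0.01151678 0.032     ]
[[390.6245449  145.95203122]
 [378.29424061 247.77845441]]
[[399.40428016 148.71758891]
 [385.20322476 257.27691709]]
{"tx":0.57,"ty":-5.40,"tz":0.78,"wx":-0.000,"wy":-0.000,"wz":-0.007,"jaw":0}
{"tx":0.61,"ty":-5.39,"tz":0.78,"wx":-0.000,"wy":-0.000,"wz":-0.007,"jaw":0}
{"tx":0.65,"ty":-5.39,"tz":0.78,"wx":-0.000,"wy":-0.000,"wz":-0.007,"jaw":0}
{"tx":0.69,"ty":-5.38,"tz":0.78,"wx":-0.000,"wy":-0.000,"wz":-0.007,"jaw":0}
{"tx":0.73,"ty":-5.38,"tz":0.77,"wx":-0.000,"wy":-0.000,"wz":-0.007,"jaw":0}
{"tx":0.76,"ty":-5.37,"tz":0.77,"wx":-0.000,"wy":-0.000,"wz":-0.007,"jaw":0}
--
```

Call:
send_rows(series=[{"tx":0.6,"ty":-5.4,"tz":0,"wx":0,"wy":0,"wz":-0.007,"jaw":0},{"tx":0.6,"ty":-5.4,"tz":0.5,"wx":0,"wy":0,"wz":-0.007,"jaw":0},{"tx":0.6,"ty":-5.4,"tz":1,"wx":0,"wy":0,"wz":-0.007,"jaw":0},{"tx":0.7,"ty":-5.4,"tz":1.5,"wx":0,"wy":0,"wz":-0.007,"jaw":0},{"tx":0.7,"ty":-5.4,"tz":1.5,"wx":0,"wy":0,"wz":-0.007,"jaw":0}])

```text
t: 9.68
tool_pos: [0.5564, -0.2957, 0.1719]
tool_rot: [-0.276, 3.127, -0.005]
contact_force: [0.8, -0.2, 0.6]
opening: 0.0853
```

Call:
send_rows(series=[{"tx":0.7,"ty":-4.5,"tz":0.5,"wx":0,"wy":0,"wz":-0.007,"jaw":0},{"tx":0,"ty":0,"tz":0,"wx":0,"wy":0,"wz":0,"jaw":0}])

```text
t: 9.93
tool_pos: [0.5557, -0.3449, 0.1636]
tool_rot: [0.281, -3.128, 0.0]
contact_force: [0.9, 1.1, 0.5]
opening: 0.0853
```

Run:
```python
from h import *
shot("w7")
```

```text
t 9.93 pos [ 0.5557 -0.3449  0.1636] yaw_y 1.750 z [-0.001 -0.    -1.   ] F [0.9 1.1 0.5] op 0.0853
```

View pics/w7.png

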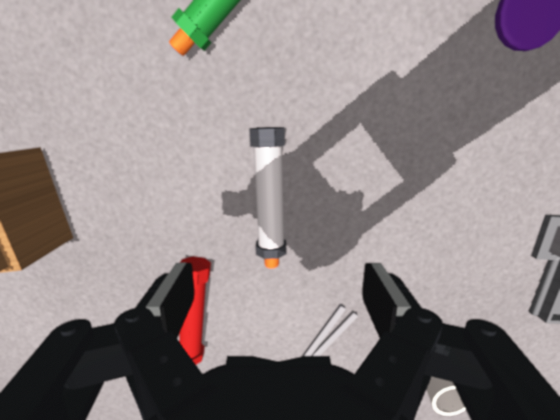

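Run:
```python
from h import *
I=pickle.load(open("pics/w7.pkl","rb"))
R=px2w(I,[(267,147),(271,241)],.028);print("joints",R,R.mean(0),np.arctan2(*(R[1]-R[0])[[1,0]]))
S=px2w(I,[(256,190),(282,190)],.016);print(S,S.mean(0))
print("red",px2w(I,[(195,260),(180,262),(210,262)],.03),"tw",px2w(I,[(343,306)],.003))
m=S.mean(0)
```

```text
joints [[ 0.50891275 -0.36313311  0.028     ]
 [ 0.59913996 -0.34368142  0.028     ]] [ 0.55402635 -0.35340726  0.028     ] 0.2123358360678248
[[ 0.55334334 -0.36692541  0.016     ]
 [ 0.54875727 -0.34181348  0.016     ]] [ 0.5510503  -0.35436944  0.016     ]
red [[ 0.63278949 -0.41578956  0.03      ]
 [ 0.63782982 -0.4305868   0.03      ]
 [ 0.63229425 -0.40059568  0.03      ]] tw [[ 0.67792402 -0.24426002  0.003     ]]
```

Call:
send_rows(series=[{"tx":0,"ty":-0.4,"tz":5,"wx":0,"wy":0,"wz":-0.01,"jaw":0},{"tx":0,"ty":-0.4,"tz":5,"wx":0,"wy":0,"wz":0,"jaw":0},{"tx":0,"ty":0,"tz":2,"wx":0,"wy":0,"wz":0,"jaw":0},{"tx":0,"ty":0,"tz":0,"wx":0,"wy":0,"wz":0,"jaw":0}])

```text
t: 10.48
tool_pos: [0.5599, -0.3471, 0.0436]
tool_rot: [-0.305, 3.124, -0.001]
contact_force: [-0.6, -0.5, -1.0]
opening: 0.0849
```

Run:
```python
from h import *
st()
plan([((0.556,-0.353,0.016),Rdown(1.757))],0.0,5.5)
```

```text
t 10.47 pos [ 0.5599 -0.3471  0.0436] yaw_y 1.766 z [ 0.003 -0.    -1.   ] F [-0.6 -0.5 -1. ] op 0.0849
{"tx":0.51,"ty":-0.50,"tz":2.76,"wx":-0.001,"wy":0.003,"wz":0.009,"jaw":0}
--
```

Call:
send_rows(series=[{"tx":0.5,"ty":-0.5,"tz":2.4,"wx":0,"wy":0,"wz":0.005,"jaw":0},{"tx":0,"ty":0,"tz":0.4,"wx":0,"wy":0,"wz":0,"jaw":0},{"tx":0,"ty":0,"tz":0,"wx":0,"wy":0,"wz":0,"jaw":0}])

```text
t: 10.85
tool_pos: [0.5584, -0.3544, 0.0184]
tool_rot: [-0.298, 3.12, -0.008]
contact_force: [-0.8, 0.8, 0.4]
opening: 0.0856
```

Run:
```python
from h import *
st()
plan([((0.556,-0.353,0.0165),Rdown(1.757))],0.0,5.5)
```

```text
t 10.85 pos [ 0.5584 -0.3544  0.0184] yaw_y 1.761 z [ 0.008 -0.004 -1.   ] F [-0.8  0.8  0.4] op 0.0856
{"tx":0.22,"ty":0.18,"tz":0.19,"wx":-0.006,"wy":0.007,"wz":0.004,"jaw":0}
--
```

Call:
send_rows(series=[{"tx":0.3,"ty":0,"tz":0.2,"wx":0,"wy":0.008,"wz":0,"jaw":0.3},{"tx":0,"ty":0,"tz":0,"wx":0,"wy":0,"wz":0,"jaw":0.5},{"tx":0,"ty":0,"tz":0,"wx":0,"wy":0,"wz":0,"jaw":1},{"tx":0,"ty":0,"tz":0,"wx":0,"wy":0,"wz":0,"jaw":1},{"tx":0,"ty":0,"tz":0,"wx":0,"wy":0,"wz":0,"jaw":1}], squeeze=70)

```text
t: 11.48
tool_pos: [0.5566, -0.3561, 0.0188]
tool_rot: [-0.298, 3.125, -0.014]
contact_force: [-0.2, 0.4, -1.4]
opening: 0.0234
```

Call:
send_rows(series=[{"tx":0,"ty":0,"tz":0,"wx":0,"wy":0,"wz":0,"jaw":1},{"tx":0,"ty":0,"tz":0,"wx":0,"wy":0,"wz":0,"jaw":1},{"tx":0,"ty":0,"tz":0,"wx":0,"wy":0,"wz":0,"jaw":1}])

```text
t: 11.85
tool_pos: [0.5566, -0.3562, 0.0188]
tool_rot: [-0.298, 3.125, -0.014]
contact_force: [0.1, 0.1, 0.6]
opening: 0.0234
```

Call:
send_rows(series=[{"tx":0,"ty":0,"tz":-3,"wx":0,"wy":0,"wz":0,"jaw":1},{"tx":0,"ty":0,"tz":-4,"wx":0,"wy":0,"wz":0,"jaw":1},{"tx":0,"ty":0,"tz":-4,"wx":0,"wy":0,"wz":0,"jaw":1},{"tx":0,"ty":0,"tz":-2,"wx":0,"wy":0,"wz":0,"jaw":1}])

```text
t: 12.35
tool_pos: [0.5538, -0.353, 0.1469]
tool_rot: [0.298, -3.122, 0.003]
contact_force: [0.5, 0.4, -0.5]
opening: 0.0234
```

Run:
```python
from h import *
shot("w8")
plan([((0.547,0.0135,0.145),Rdown(1.706))],1,5.)
```

```text
t 12.35 pos [ 0.5538 -0.353   0.1469] yaw_y 1.761 z [-0.005 -0.002 -1.   ] F [ 0.5  0.4 -0.5] op 0.0234
{"tx":-0.77,"ty":4.52,"tz":0.03,"wx":-0.000,"wy":-0.000,"wz":0.007,"jaw":1}
{"tx":-0.74,"ty":4.53,"tz":0.04,"wx":-0.000,"wy":-0.000,"wz":0.007,"jaw":1}
{"tx":-0.71,"ty":4.53,"tz":0.04,"wx":-0.000,"wy":-0.000,"wz":0.007,"jaw":1}
{"tx":-0.68,"ty":4.54,"tz":0.04,"wx":-0.000,"wy":-0.000,"wz":0.007,"jaw":1}
{"tx":-0.65,"ty":4.54,"tz":0.04,"wx":-0.000,"wy":-0.000,"wz":0.007,"jaw":1}
{"tx":-0.62,"ty":4.55,"tz":0.05,"wx":-0.000,"wy":-0.000,"wz":0.007,"jaw":1}
{"tx":-0.59,"ty":4.55,"tz":0.05,"wx":-0.000,"wy":-0.000,"wz":0.007,"jaw":1}
{"tx":-0.56,"ty":4.56,"tz":0.05,"wx":-0.000,"wy":-0.000,"wz":0.007,"jaw":1}
--
```

View pics/w8.png

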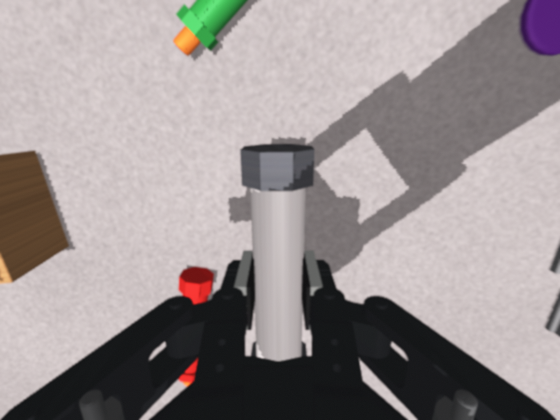

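Run:
```python
from h import *
I=pickle.load(open("pics/w8.pkl","rb")); o=ctrl.get_obs();R=Ro.from_rotvec(o["tool_rot"]).as_matrix()
print((px2w(I,[(278,188)],.157)[0]-o["tool_pos"])@R, "x expect +.050 if centred")
```

```text
[ 0.04924728  0.00100283 -0.00765875] x expect +.050 if centred
```

Call:
send_rows(series=[{"tx":-0.8,"ty":4.5,"tz":0,"wx":0,"wy":0,"wz":0.007,"jaw":1},{"tx":-0.7,"ty":4.5,"tz":0,"wx":0,"wy":0,"wz":0.007,"jaw":1},{"tx":-0.7,"ty":4.5,"tz":0,"wx":0,"wy":0,"wz":0.007,"jaw":1},{"tx":-0.7,"ty":4.5,"tz":0,"wx":0,"wy":0,"wz":0.007,"jaw":1},{"tx":-0.6,"ty":4.5,"tz":0,"wx":0,"wy":0,"wz":0.007,"jaw":1}])

```text
t: 13.02
tool_pos: [0.5469, -0.1216, 0.1415]
tool_rot: [0.231, -3.124, -0.0]
contact_force: [0.0, -0.3, -1.1]
opening: 0.0235
```

Run:
```python
from h import *
st()
plan([((0.545,0.014,0.12),Rdown(1.706))],1,4.5)
```

```text
t 13.03 pos [ 0.5469 -0.1216  0.1415] yaw_y 1.719 z [-0.009 -0.001 -1.   ] F [ 0.  -0.3 -1.1] op 0.0235
{"tx":-0.46,"ty":3.36,"tz":0.54,"wx":0.000,"wy":-0.002,"wz":0.003,"jaw":1}
{"tx":-0.44,"ty":3.36,"tz":0.54,"wx":0.000,"wy":-0.002,"wz":0.003,"jaw":1}
{"tx":-0.43,"ty":3.36,"tz":0.54,"wx":0.000,"wy":-0.002,"wz":0.003,"jaw":1}
{"tx":-0.42,"ty":3.36,"tz":0.54,"wx":0.000,"wy":-0.002,"wz":0.003,"jaw":1}
--
```

Call:
send_rows(series=[{"tx":-0.5,"ty":3.4,"tz":0.3,"wx":0,"wy":0,"wz":0.003,"jaw":1},{"tx":-0.5,"ty":3.4,"tz":0.6,"wx":0,"wy":-0.003,"wz":0.003,"jaw":1},{"tx":-0.4,"ty":3.3,"tz":0.8,"wx":0,"wy":-0.003,"wz":0.003,"jaw":1},{"tx":-0.3,"ty":2.6,"tz":0.8,"wx":0,"wy":-0.003,"wz":0.003,"jaw":1},{"tx":0,"ty":0,"tz":0,"wx":0,"wy":0,"wz":0,"jaw":1}])

```text
t: 13.65
tool_pos: [0.5395, 0.0145, 0.107]
tool_rot: [0.218, -3.122, -0.006]
contact_force: [-0.5, -0.4, -0.7]
opening: 0.0235
```

Run:
```python
from h import *
st()
plan([((0.545,0.014,0.085),Rdown(1.706))],1,4.5)
```

```text
t 13.65 pos [0.5395 0.0145 0.107 ] yaw_y 1.711 z [-0.013  0.003 -1.   ] F [-0.5 -0.4 -0.7] op 0.0235
{"tx":-0.57,"ty":-0.14,"tz":2.19,"wx":0.005,"wy":-0.012,"wz":0.005,"jaw":1}
--
```

Call:
send_rows(series=[{"tx":-0.6,"ty":-0.1,"tz":2,"wx":0.005,"wy":-0.012,"wz":0.005,"jaw":1},{"tx":0,"ty":0,"tz":0,"wx":0,"wy":0,"wz":0,"jaw":1}])

```text
t: 13.9
tool_pos: [0.5445, 0.0136, 0.085]
tool_rot: [0.212, -3.132, 0.001]
contact_force: [-1.3, -0.3, -0.3]
opening: 0.0236
```

Run:
```python
from h import *
shot("w9")
cv2.imwrite("pics/s9.png",cv2.resize(ctrl.get_image("side")[120:250,150:330,::-1],None,fx=4.4,fy=4.4,interpolation=cv2.INTER_CUBIC))
plan([((0.545,0.014,0.072),Rdown(1.706))],1,4.5)
```

```text
t 13.90 pos [0.5445 0.0136 0.085 ] yaw_y 1.706 z [-0.002 -0.001 -1.   ] F [-1.3 -0.3 -0.3] op 0.0236
{"tx":0.12,"ty":0.09,"tz":1.55,"wx":-0.001,"wy":0.002,"wz":-0.001,"jaw":1}
--
```

View pics/s9.png

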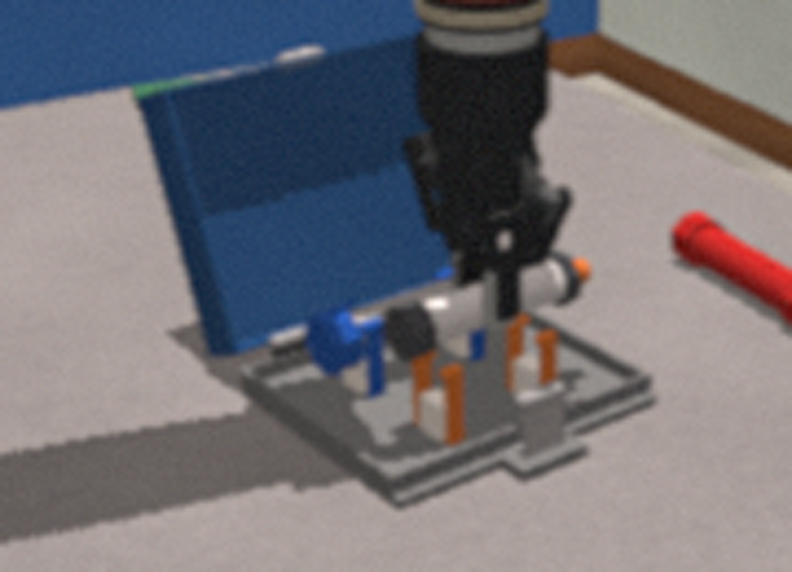

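View pics/w9.png

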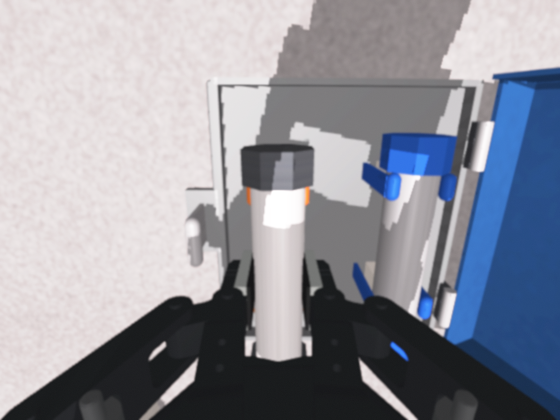

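Call:
send_rows(series=[{"tx":0.1,"ty":0,"tz":1.3,"wx":0,"wy":0,"wz":0,"jaw":1},{"tx":0.1,"ty":0,"tz":0.6,"wx":0,"wy":0,"wz":0,"jaw":1}])

```text
t: 14.25
tool_pos: [0.5456, 0.0121, 0.0693]
tool_rot: [-0.209, 3.129, -0.003]
contact_force: [-0.9, 0.7, -0.8]
opening: 0.0237
```

Call:
send_rows(series=[{"tx":0.1,"ty":0,"tz":0.7,"wx":0,"wy":0,"wz":0,"jaw":1},{"tx":0.2,"ty":0,"tz":0.7,"wx":0,"wy":0,"wz":0,"jaw":1}])

```text
t: 14.5
tool_pos: [0.5463, 0.0131, 0.0597]
tool_rot: [-0.205, 3.122, 0.003]
contact_force: [-0.7, 3.7, 10.6]
opening: 0.0235
```

Call:
send_rows(series=[{"tx":0.2,"ty":0,"tz":0.9,"wx":0,"wy":0,"wz":0,"jaw":1},{"tx":0,"ty":0,"tz":0.6,"wx":0,"wy":0,"wz":0,"jaw":1}])

```text
t: 14.75
tool_pos: [0.5463, 0.0133, 0.0473]
tool_rot: [-0.204, 3.119, 0.004]
contact_force: [-14.2, 1.0, 28.5]
opening: 0.0232
```

Call:
send_rows(series=[{"tx":0,"ty":0,"tz":0,"wx":0,"wy":0.01,"wz":0,"jaw":1}])

```text
t: 14.88
tool_pos: [0.5462, 0.0133, 0.0476]
tool_rot: [-0.205, 3.13, 0.003]
contact_force: [-1.2, 1.3, 1.3]
opening: 0.0237
```

Call:
send_rows(series=[{"tx":0,"ty":0,"tz":0,"wx":0,"wy":0,"wz":0,"jaw":0.48},{"tx":0,"ty":0,"tz":0,"wx":0,"wy":0,"wz":0,"jaw":0.48},{"tx":0,"ty":0,"tz":0,"wx":0,"wy":0,"wz":0,"jaw":0.48}])

```text
t: 15.25
tool_pos: [0.5458, 0.0127, 0.0465]
tool_rot: [-0.206, 3.13, 0.001]
contact_force: [0.1, -0.7, 0.2]
opening: 0.0444
```

Call:
send_rows(series=[{"tx":0,"ty":0,"tz":-3,"wx":0,"wy":0,"wz":0,"jaw":0.48},{"tx":0,"ty":0,"tz":-5,"wx":0,"wy":0,"wz":0,"jaw":0.48},{"tx":1,"ty":0,"tz":-5,"wx":0,"wy":0,"wz":0,"jaw":1},{"tx":1,"ty":2,"tz":-5,"wx":0,"wy":0,"wz":0,"jaw":1},{"tx":1,"ty":2,"tz":-4,"wx":0,"wy":0,"wz":0,"jaw":1}])

```text
t: 15.88
tool_pos: [0.5065, 0.0478, 0.2669]
tool_rot: [0.202, -3.128, -0.003]
contact_force: [0.7, 0.7, 0.9]
opening: 0.0001
```

Run:
```python
from h import *
shot("w10")
cv2.imwrite("pics/s10.png",cv2.resize(ctrl.get_image("side")[120:250,150:330,::-1],None,fx=4.4,fy=4.4,interpolation=cv2.INTER_CUBIC))
```

```text
t 15.88 pos [0.5065 0.0478 0.2669] yaw_y 1.699 z [-0.007  0.001 -1.   ] F [0.7 0.7 0.9] op 0.0001
```

View pics/s10.png

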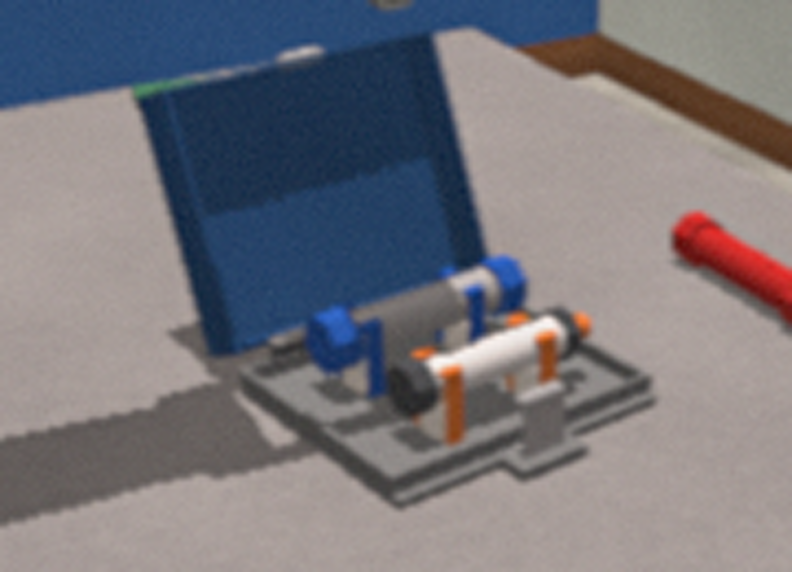

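View pics/w10.png

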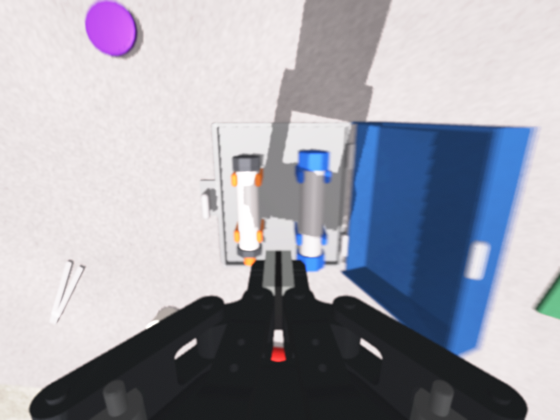

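```bash
cat >> h.py <<'E'
CY=.135;CC=np.array([.540,.0533]);CX=np.array([np.cos(CY),np.sin(CY),0]);CYv=np.array([-np.sin(CY),np.cos(CY),0])
def case(x,y,z): return np.array([*CC,0])+CX*x+CYv*y+np.array([0,0,z])
def lid(th,u,v,x=0): return case(x,.085-(u*np.cos(th)-v*np.sin(th)),.03+u*np.sin(th)+v*np.cos(th))
E
python3 - <<'E'
from h import *
I=pickle.load(open("pics/w10.pkl","rb"));S=ctrl.camera_info("side");T=ctrl.camera_info("top")
for th in (1.8,1.85,1.9,1.95,2.0):
    print(th,"w",w2px(I,[lid(th,.172,0,-.102),lid(th,.172,.044,-.102)]).round(0).tolist(),"side",w2px(S,[lid(th,.172,0,-.102),lid(th,.172,0,.102)]).round(0).tolist(),"top",w2px(T,[lid(th,.172,.0,.102),lid(th,.172,.0,-.102),lid(th,.172,.044,-.102)]).round(0).tolist())
# overlay seats
im=ctrl.get_image("side")[:,:,::-1].copy()
c=cv2.resize(im[120:250,150:330],None,fx=4.4,fy=4.4,interpolation=cv2.INTER_CUBIC)
for y,col in ((.04,(0,255,255)),(-.04,(0,255,0))):
  P=w2px(S,[case(-.07+.005*(y>0),y,.045),case(.065+.005*(y>0),y,.045),]); Q=((P-[150,120]+.5)*4.4).astype(int)
  cv2.line(c,tuple(map(int,Q[0])),tuple(map(int,Q[1])),col,1)
cv2.imwrite("pics/s11.png",c)
I10=px2w(I,[(247,172),(249,246),(315,168),(310,257)],.06);print(I10)
E
```

```text
1.8 w [[463.0, 130.0], [515.0, 129.0]] side [[191.0, 139.0], [253.0, 125.0]] top [[118.0, 117.0], [114.0, 233.0], [90.0, 235.0]]
1.85 w [[473.0, 130.0], [521.0, 129.0]] side [[189.0, 139.0], [251.0, 125.0]] top [[113.0, 118.0], [109.0, 233.0], [86.0, 236.0]]
1.9 w [[483.0, 130.0], [526.0, 129.0]] side [[188.0, 139.0], [250.0, 125.0]] top [[109.0, 119.0], [104.0, 234.0], [83.0, 237.0]]
1.95 w [[491.0, 129.0], [530.0, 128.0]] side [[187.0, 140.0], [248.0, 126.0]] top [[105.0, 120.0], [100.0, 235.0], [80.0, 237.0]]
2.0 w [[499.0, 129.0], [533.0, 128.0]] side [[185.0, 140.0], [246.0, 126.0]] top [[101.0, 121.0], [96.0, 235.0], [77.0, 238.0]]
[[0.49761915 0.01097032 0.06      ]
 [0.59159491 0.02279117 0.06      ]
 [0.48266964 0.08892474 0.06      ]
 [0.59690432 0.10191182 0.06      ]]
```

View pics/s11.png

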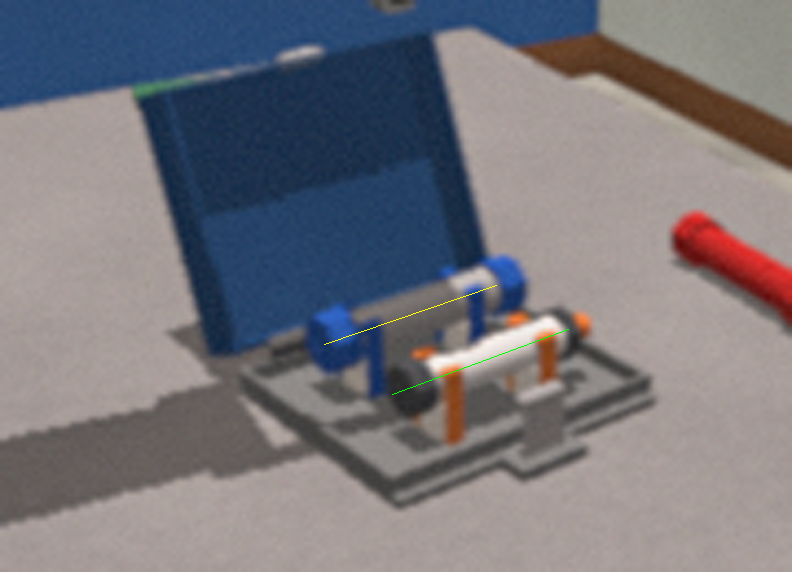

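Tube and remover match the predicted home lines in the side view (caps at (330,338) and (508,285), remover ends at (410,388) and (575,322)). The lid is at about 1.95 rad. Now I'll go behind it.

Run:
```python
from h import *
G=Rdown(1.706)
plan([(case(0,.232,.265),G),(case(0,.232,.158),G)],1,5)
```

```text
{"tx":-0.63,"ty":4.66,"tz":0.06,"wx":0.000,"wy":-0.000,"wz":-0.001,"jaw":1}
{"tx":-0.64,"ty":4.66,"tz":0.06,"wx":0.000,"wy":-0.000,"wz":-0.001,"jaw":1}
{"tx":-0.64,"ty":4.66,"tz":0.06,"wx":0.000,"wy":-0.000,"wz":-0.001,"jaw":1}
{"tx":-0.65,"ty":4.66,"tz":0.06,"wx":0.000,"wy":-0.000,"wz":-0.001,"jaw":1}
{"tx":-0.65,"ty":4.66,"tz":0.06,"wx":0.000,"wy":-0.000,"wz":-0.001,"jaw":1}
--
{"tx":-0.00,"ty":0.00,"tz":3.57,"wx":-0.000,"wy":-0.000,"wz":0.000,"jaw":1}
{"tx":0.00,"ty":0.00,"tz":3.57,"wx":-0.000,"wy":-0.000,"wz":0.000,"jaw":1}
{"tx":0.00,"ty":0.00,"tz":3.57,"wx":-0.000,"wy":-0.000,"wz":0.000,"jaw":1}
--
```

Call:
send_rows(series=[{"tx":-0.6,"ty":4.7,"tz":0,"wx":0,"wy":0,"wz":0,"jaw":1},{"tx":-0.6,"ty":4.7,"tz":0,"wx":0,"wy":0,"wz":0,"jaw":1},{"tx":-0.6,"ty":4.7,"tz":0,"wx":0,"wy":0,"wz":0,"jaw":1},{"tx":-0.6,"ty":4.7,"tz":0,"wx":0,"wy":0,"wz":0,"jaw":1},{"tx":-0.6,"ty":4.7,"tz":0,"wx":0,"wy":0,"wz":0,"jaw":1}])

```text
t: 16.65
tool_pos: [0.5063, 0.2863, 0.2583]
tool_rot: [0.19, -3.123, 0.005]
contact_force: [0.5, -0.3, 0.5]
opening: -0.0001
```

```bash
cat >> h.py <<'E'
def cst():
    o=ctrl.get_obs(); d=np.array(o["tool_pos"])-case(0,0,0); print("case frame x %.4f y %.4f z %.4f"%(d@CX,d@CYv,d[2]))
E
python3 - <<'E'
from h import *
st();cst()
plan([(case(0,.232,.265),Rdown(1.706)),(case(0,.232,.158),Rdown(1.706))],1,5)
E
```

```text
t 16.65 pos [0.5063 0.2863 0.2583] yaw_y 1.693 z [-0.013 -0.004 -1.   ] F [ 0.5 -0.3  0.5] op -0.0001
case frame x -0.0020 y 0.2354 z 0.2583
{"tx":-0.20,"ty":-0.34,"tz":-0.67,"wx":-0.003,"wy":-0.013,"wz":-0.013,"jaw":1}
--
{"tx":0.00,"ty":0.00,"tz":3.57,"wx":-0.000,"wy":0.000,"wz":0.000,"jaw":1}
{"tx":0.00,"ty":0.00,"tz":3.57,"wx":-0.000,"wy":0.000,"wz":0.000,"jaw":1}
{"tx":-0.00,"ty":-0.00,"tz":3.57,"wx":-0.000,"wy":0.000,"wz":0.000,"jaw":1}
--
```

Call:
send_rows(series=[{"tx":0,"ty":0,"tz":3,"wx":0,"wy":-0.01,"wz":-0.01,"jaw":1},{"tx":0,"ty":0,"tz":3.5,"wx":0,"wy":0,"wz":0,"jaw":1},{"tx":0,"ty":0,"tz":3,"wx":0,"wy":0,"wz":0,"jaw":1}])

```text
t: 17.02
tool_pos: [0.5053, 0.2885, 0.1574]
tool_rot: [0.215, -3.13, 0.006]
contact_force: [0.2, -0.4, 0.7]
opening: 0.0001
```

Run:
```python
from h import *
st();cst()
cv2.imwrite("pics/s12.png",cv2.resize(ctrl.get_image("side")[80:250,130:330,::-1],None,fx=3.5,fy=3.5,interpolation=cv2.INTER_CUBIC))
```

```text
t 17.02 pos [0.5053 0.2885 0.1574] yaw_y 1.708 z [-0.004 -0.004 -1.   ] F [ 0.2 -0.4  0.7] op 0.0001
case frame x -0.0028 y 0.2377 z 0.1574
```

View pics/s12.png

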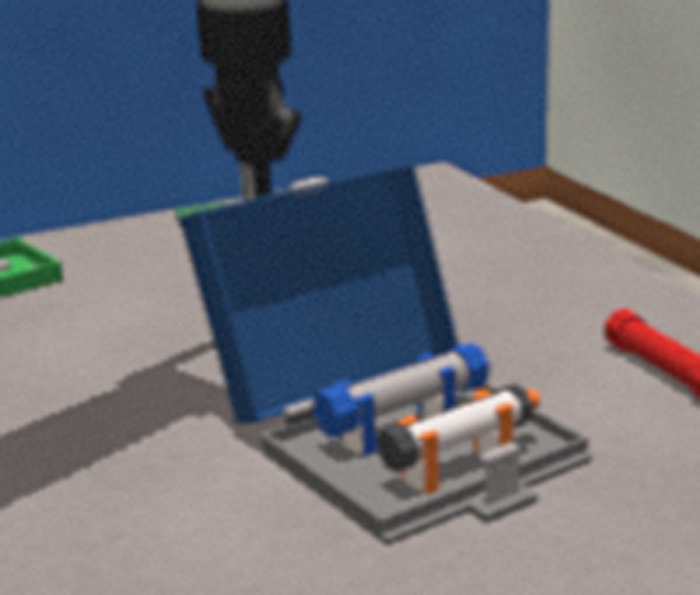

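Call:
send_rows(series=[{"tx":0,"ty":-2,"tz":0,"wx":0,"wy":0,"wz":0,"jaw":1},{"tx":0,"ty":-2,"tz":0,"wx":0,"wy":0,"wz":0,"jaw":1},{"tx":0,"ty":-2,"tz":-0.3,"wx":0,"wy":0,"wz":0,"jaw":1}])

```text
t: 17.45
tool_pos: [0.5101, 0.2298, 0.1609]
tool_rot: [0.214, -3.118, -0.01]
contact_force: [-22.8, 16.8, 34.8]
opening: -0.0
```

Call:
send_rows(series=[{"tx":0,"ty":-2,"tz":-0.3,"wx":0,"wy":0,"wz":0,"jaw":1},{"tx":0,"ty":-2,"tz":-0.3,"wx":0,"wy":0,"wz":0,"jaw":1},{"tx":0,"ty":-2,"tz":-0.3,"wx":0,"wy":0,"wz":0,"jaw":1}])

```text
t: 17.82
tool_pos: [0.519, 0.1696, 0.1818]
tool_rot: [0.213, -3.122, -0.026]
contact_force: [-0.1, 2.1, -0.5]
opening: -0.0001
```

Run:
```python
from h import *
st();cst()
cv2.imwrite("pics/s13.png",cv2.resize(ctrl.get_image("side")[80:250,130:330,::-1],None,fx=3.5,fy=3.5,interpolation=cv2.INTER_CUBIC))
```

```text
t 17.82 pos [0.519  0.1696 0.1818] yaw_y 1.707 z [-0.013  0.016 -1.   ] F [-0.1  2.1 -0.5] op -0.0001
case frame x -0.0052 y 0.1181 z 0.1818
```

View pics/s13.png

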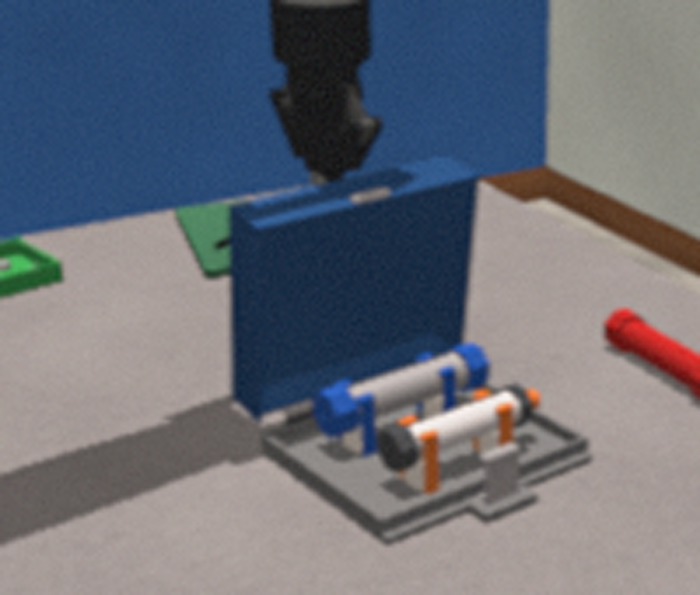

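Call:
send_rows(series=[{"tx":0,"ty":-1.5,"tz":0.1,"wx":0,"wy":0,"wz":0,"jaw":1},{"tx":0,"ty":-1.5,"tz":0.1,"wx":0,"wy":0,"wz":0,"jaw":1},{"tx":0,"ty":-1.5,"tz":0.1,"wx":0,"wy":0,"wz":0,"jaw":1}])

```text
t: 18.25
tool_pos: [0.5269, 0.1198, 0.1808]
tool_rot: [0.21, -3.127, -0.024]
contact_force: [-0.5, 2.0, 0.7]
opening: 0.0001
```

Call:
send_rows(series=[{"tx":0,"ty":-1.5,"tz":0.2,"wx":0,"wy":0,"wz":0,"jaw":1},{"tx":0,"ty":-1.5,"tz":0.2,"wx":0,"wy":0,"wz":0,"jaw":1}])

```text
t: 18.5
tool_pos: [0.531, 0.0879, 0.1754]
tool_rot: [0.209, -3.127, -0.024]
contact_force: [0.4, 0.9, 0.8]
opening: 0.0006
```

Run:
```python
from h import *
st();cst()
cv2.imwrite("pics/s14.png",cv2.resize(ctrl.get_image("side")[80:250,130:330,::-1],None,fx=3.5,fy=3.5,interpolation=cv2.INTER_CUBIC))
```

```text
t 18.50 pos [0.531  0.0879 0.1754] yaw_y 1.704 z [-0.009  0.015 -1.   ] F [0.4 0.9 0.8] op 0.0006
case frame x -0.0043 y 0.0355 z 0.1754
```

View pics/s14.png

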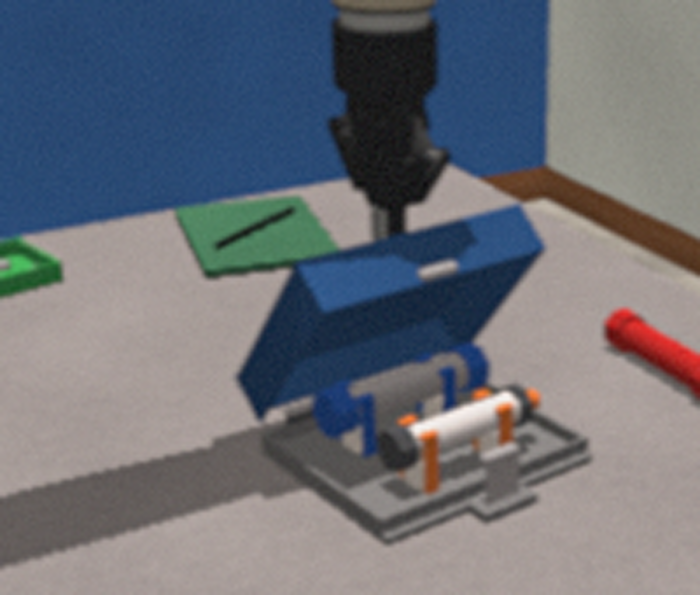

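Call:
send_rows(series=[{"tx":0,"ty":-1.7,"tz":0.7,"wx":0,"wy":0,"wz":0,"jaw":1},{"tx":0,"ty":-1.7,"tz":0.7,"wx":0,"wy":0,"wz":0,"jaw":1},{"tx":0,"ty":-1.1,"tz":1.1,"wx":0,"wy":0,"wz":0,"jaw":1}])

```text
t: 18.92
tool_pos: [0.5377, 0.0389, 0.1485]
tool_rot: [0.208, -3.128, -0.02]
contact_force: [0.5, -0.0, 0.2]
opening: -0.0
```

Call:
send_rows(series=[{"tx":0,"ty":-1.1,"tz":1.1,"wx":0,"wy":0,"wz":0,"jaw":1},{"tx":0,"ty":-0.9,"tz":1.3,"wx":0,"wy":0,"wz":0,"jaw":1}])

```text
t: 19.18
tool_pos: [0.5403, 0.0176, 0.1224]
tool_rot: [0.208, -3.128, -0.019]
contact_force: [0.2, 0.5, 1.1]
opening: 0.0003
```

Run:
```python
from h import *
st();cst()
cv2.imwrite("pics/s15.png",cv2.resize(ctrl.get_image("side")[80:250,130:330,::-1],None,fx=3.5,fy=3.5,interpolation=cv2.INTER_CUBIC))
```

```text
t 19.18 pos [0.5403 0.0176 0.1224] yaw_y 1.703 z [-0.007  0.012 -1.   ] F [0.2 0.5 1.1] op 0.0003
case frame x -0.0045 y -0.0354 z 0.1224
```

View pics/s15.png

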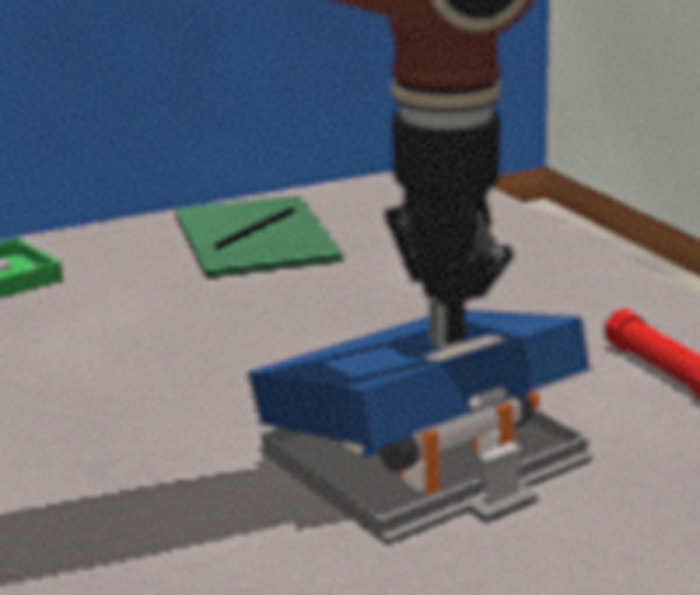

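Call:
send_rows(series=[{"tx":0,"ty":-1.2,"tz":0.5,"wx":0,"wy":0,"wz":0,"jaw":1},{"tx":0,"ty":-1.2,"tz":0.7,"wx":0,"wy":0,"wz":0,"jaw":1},{"tx":0,"ty":-0.5,"tz":1,"wx":0,"wy":0,"wz":0,"jaw":1}])

```text
t: 19.6
tool_pos: [0.5431, -0.013, 0.0966]
tool_rot: [0.207, -3.125, -0.02]
contact_force: [-2.1, 4.3, 12.0]
opening: -0.0
```

Run:
```python
from h import *
st();cst()
```

```text
t 19.60 pos [ 0.5431 -0.013   0.0966] yaw_y 1.703 z [-0.011  0.012 -1.   ] F [-2.1  4.3 12. ] op -0.0000
case frame x -0.0059 y -0.0661 z 0.0966
```

Call:
send_rows(series=[{"tx":0,"ty":0,"tz":0.6,"wx":0,"wy":0,"wz":0,"jaw":1}])

```text
t: 19.73
tool_pos: [0.5435, -0.0141, 0.0919]
tool_rot: [0.207, -3.125, -0.017]
contact_force: [-4.4, -2.6, 9.0]
opening: -0.0
```

Call:
send_rows(series=[{"tx":0,"ty":0,"tz":0.7,"wx":0,"wy":0,"wz":0,"jaw":1}])

```text
t: 19.85
tool_pos: [0.5441, -0.0147, 0.0853]
tool_rot: [0.207, -3.126, -0.016]
contact_force: [0.2, -0.2, 0.1]
opening: -0.0003
```

Force is gone with the tip at 74 mm, so the lid has snapped. I'll confirm with one gentle press, then retreat and look.

Call:
send_rows(series=[{"tx":0,"ty":0,"tz":0.3,"wx":0,"wy":0,"wz":0,"jaw":1}])

```text
t: 19.98
tool_pos: [0.5444, -0.0148, 0.0846]
tool_rot: [0.207, -3.125, -0.017]
contact_force: [-11.9, 1.8, 25.3]
opening: -0.0001
```

Call:
send_rows(series=[{"tx":0,"ty":0,"tz":-2,"wx":0,"wy":0,"wz":0,"jaw":1},{"tx":0,"ty":0,"tz":-5,"wx":0,"wy":0,"wz":0,"jaw":1},{"tx":2,"ty":0,"tz":-5,"wx":0,"wy":0,"wz":0,"jaw":1},{"tx":3,"ty":3,"tz":-4,"wx":0,"wy":0,"wz":0,"jaw":1},{"tx":0,"ty":0,"tz":0,"wx":0,"wy":0,"wz":0,"jaw":1}])

```text
t: 20.6
tool_pos: [0.4912, 0.0073, 0.248]
tool_rot: [0.207, -3.123, -0.02]
contact_force: [0.6, -0.6, -0.3]
opening: 0.0002
```

Run:
```python
from h import *
shot("w16")
S=ctrl.camera_info("side")
c=cv2.resize(ctrl.get_image("side")[100:250,150:330,::-1],None,fx=4.4,fy=4.4,interpolation=cv2.INTER_CUBIC)
for th,col in ((0,(0,255,255)),(.09,(0,0,255))):
  P=w2px(S,[lid(th,.172,.0,-.102),lid(th,.172,.044,-.102),lid(th,.172,.044,.102),lid(th,.172,0,.102)]); Q=((P-[150,100]+.5)*4.4).astype(np.int32)
  cv2.polylines(c,[Q.reshape(-1,1,2)],True,col,1)
cv2.imwrite("pics/s16.png",c)
cv2.imwrite("pics/t16.png",ctrl.get_image("top")[:,:,::-1])
```

```text
t 20.60 pos [0.4912 0.0073 0.248 ] yaw_y 1.703 z [-0.013  0.012 -1.   ] F [ 0.6 -0.6 -0.3] op 0.0002
```

View pics/s16.png

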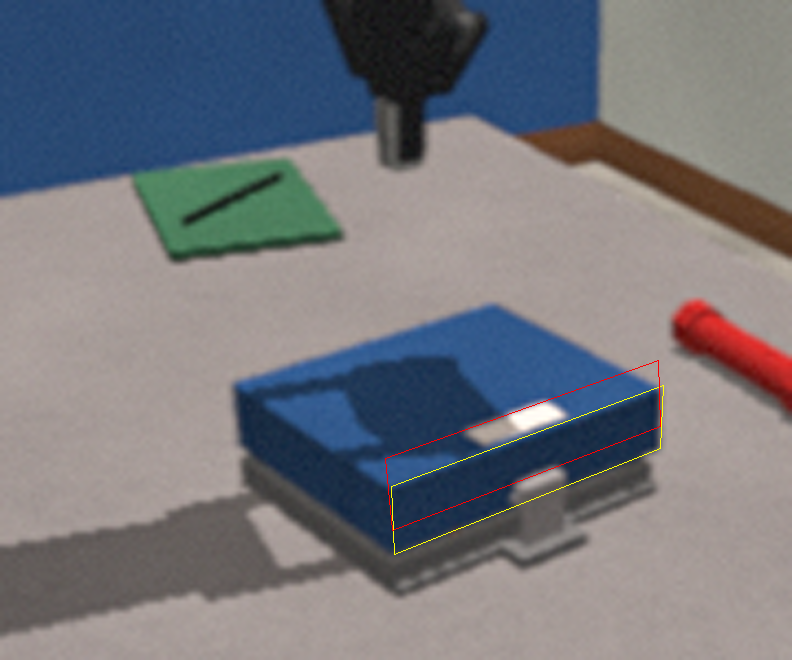

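View pics/t16.png

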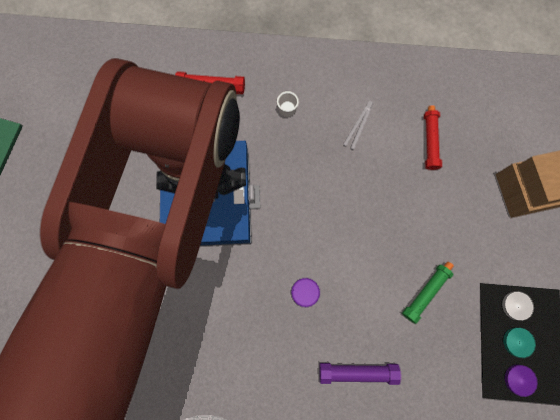

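The lid's front face matches the shut outline (yellow, corners (392,487) and (661,387)) and is under the catch. The cup (288,105), tweezers (358,125) and yo-yo (306,292) have not moved. I'm handing in.

Run:
```python
from h import *
print(ctrl.finish_job()); st()
```

```text
the job is handed in; nothing more can be done
None
the job is handed in; nothing more can be done
```

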